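Refit the gear cover of a wet-stone grinder and lock its quarter-turn stud

TASK

The gears of the wet-stone grinder have been greased and its cover has to go back on. Take the cover (it has a black handle), lay it over the opening in the sloping face with the hooks inside and slide it down the slope until both hooks are fully home under the lower edge and it lies flat; then push the red stud in against its spring, feeling for the slot in the keeper underneath, and turn it a quarter turn clockwise until it locks, and let go. Leave the tools, tin and wax lying about where they are.

Things in the scene. Friction and masses are not known exactly. Their poses are not given: they have to be found in the camera images.
- grinder: Wet-stone grinder, grey-green housing 200 (x) x 150 (y) x 134 mm high, fixed. Origin: centre of its underside; x to its back, z up. Its front (-x) is the sloping face. Stone (164 mm across, top at 178 mm) and trough stand on its right (-y), 75 to 145 mm from its middle.
- face: Sloping face of the grinder, 26 deg from horizontal. Origin: middle of the opening, in the sheet's outer surface; x up the slope, y to the left, z straight out (26 deg from vertical). Opening: x -60 to +60, y -50 to +50 mm; 4 mm sheet round it to x +-85, y +-75. Gears deep inside.
- keeper (a point): On the stud's axis in the outer surface plane: x +32, y 0 of the face, same axes. 8.5 mm below lies the keeper, a 46 mm brass disc with a slot 29 x 9 mm. The slot runs along the face's y, but the disc sits up to 0.5 rad askew either way (not reported: seen through the open face or found by feel). It resists turning (0.4 N m).
- cover: Loose aluminium cover, 0.25-0.4 kg, plate x -68 to +70, y -58 to +58, 4 mm thick. Origin in the plate's underside, axes along the plate; origin and axes coincide with face when the cover is home. Two flanges below, 9.5 mm deep, x -40 to +38, outer faces at y +-47.5, fit the opening. Starts flat on the table on flanges and hooks, origin 9.5 mm up.
- hooks (a point): Midway between the tips of the cover's two hooks: x -74, y 0, z -8 mm of the cover, same axes. Hooks 22 mm wide at y +-30 drop from the plate at x -60 to -57 to z -9.5 and point to -x; 6 mm gap under the plate. To hook in: lay the cover flat on the face 18 mm up the slope from home, then slide it down (-x) until the hooks stop on the opening's lower edge.
- handle (a point): Middle of the top of the cover's black pull handle: x -22, y 0, z +30 mm of the cover, same axes. A flat-sided bow, 60 mm long along y, 12 mm thick along x, standing on the plate from z 4 to 30 (gap under it below z 22, legs 10 mm wide at both ends).
- stud_top (a point): Middle of the top of the stud's red wing, on its axis: x +32, y 0, z +40 mm of the cover when out; sinks as it is pushed. Wing 30 mm long (its y), 8 thick (its x), 18 high, on a disc 30 mm across, 3 thick, whose underside is 16 mm above the plate when out. Axes turn with the stud.
- stud (a joint): Turn of the stud, rad, clockwise from outside positive: 0 wing along the cover's y, 1.57 along its x. Range -0.9 to 2.6, light friction; starts within +-0.6. Its cross pin (22 x 4 mm, parallel to the wing, on a 6 mm shank) enters the slot if within about 0.25 rad of it, else the push stops hard after 1.5 to 6 mm.
- stud_press (a joint): Push of the stud, m: 0 out, 0.0145 fully in; spring 3.2 N at 0, 8.2 N fully in. The pin is through the keeper beyond 0.0115; then turn clockwise: about 1.3 to 1.7 rad past the slot a groove, then a stop. Let go there it springs back and locks, reading about 0.0075. Let go earlier it stays, reading about 0.0105, and can be gripped and turned on.
- chisel: Bench chisel, dark red wooden handle, 223 mm long, 26 mm high, lying in front of the grinder; a bystander. Origin: centre of its underside.
- screwdriver: Screwdriver with a red handle, 199 mm long, 29 mm high, lying in front of the cover; a bystander. Origin: centre of its underside.
- tin: Small round grey tin, 48 mm across, 38 mm high, behind the cover; a bystander. Origin: centre of its underside.
- wax: Pale block of wax, 32 x 60 x 26 mm, behind the cover; a bystander. Origin: centre of its underside.

How it is judged:
On the way, in this order (a step that is already met when the one before it is completed fails the run):
1. the cover is hooked in and lies flat and fully home on the sloping face, the stud still out (x of cover in the frame of face between -0.004 and 0.004 m and y of cover in the frame of face between -0.004 and 0.004 m and z of cover in the frame of face between -0.0025 and 0.0025 m and angle between the z axis of cover and the z axis of face, either way round below 0.06 rad and angle between the x axis of cover and the x axis of face, either way round below 0.08 rad and value of joint stud_press below 0.005 m), for 0.2 s.
2. with the cover home, the stud is pushed in through the keeper (x of cover in the frame of face between -0.004 and 0.004 m and y of cover in the frame of face between -0.004 and 0.004 m and z of cover in the frame of face between -0.0025 and 0.0025 m and angle between the z axis of cover and the z axis of face, either way round below 0.06 rad and angle between the x axis of cover and the x axis of face, either way round below 0.08 rad and value of joint stud_press above 0.0105 m), for 0.05 s.
At the end, for the whole second after the job is handed in: Cover at rest, fully home on the sloping face (within 4 mm along and across it, 2.5 mm of flat, about 0.06 rad), and stud locked: turned clockwise past 0.65 rad and sprung back into the groove, 6 to 9.2 mm in, nobody holding it. Tools, tin and wax within 30 mm of where they lay (x of cover in the frame of face between -0.004 and 0.004 m and y of cover in the frame of face between -0.004 and 0.004 m and z of cover in the frame of face between -0.0025 and 0.0025 m and angle between the z axis of cover and the z axis of face, either way round below 0.06 rad and angle between the x axis of cover and the x axis of face, either way round below 0.08 rad and value of joint stud above 0.65 rad and value of joint stud_press between 0.006 and 0.0092 m and linear speed of cover below 0.02 m/s); the robot touches nothing.
It fails at once if a bystander (chisel, screwdriver, tin or wax) is moved more than 30 mm (distance of any of chisel, screwdriver, tin, wax from where it was at the start of the episode above 0.03 m).
It also fails if it takes over 67 s, if anything falls off the work surface, if the arm or the gripper's body presses on something with over 40 N, if the wrist force passes 120 N, or if a joint passes its speed limit or range.

ROBOT

A 7-joint arm with a two-finger parallel gripper is mounted at the origin on a cart in front of the work surface, level with it; the furniture and walls round the work are solid. World frame = base frame: x ahead of the robot, y to its left, z up, the work surface at z = 0. Lengths are in m, angles in rad, forces in N, time in s.
With the tool pointing down it reaches from about 0.425 to 0.875 m from the base axis. Payload 8.4 kg.
Tool frame: the origin (TCP) lies midway between the tips of the shut fingers; the grasp point (between the pads) lies 19 mm behind it; z points along the fingers, y is the direction in which the jaws open and shut (so a half turn about z gives the same grasp; the last joint's range is limited). The gripper opens to 85 mm and grips with 20 to 120 N. Pads are 22 mm wide; open, the fingers measure 114 mm over their backs; the gripper's body (76 mm by 85 mm) begins 54 mm behind the grasp point. The pads swing forward as they close: fully open they stand 13 mm farther back than shut.
Start: joints at [-1.231, 0.333, 0.04, 1.465, -0.013, 1.343, -0.059], TCP at [0.276, 0.588, 0.206] pointing down, gripper open.
Joint ranges: [-2.58, 2.58], [-0.38, 2.09], [-1.3, 1.39], [0.25, 2.4], [-1.5, 4.64], [0.08, 2.09], [-2.65, 2.65]. Speed limits (rad/s): [2.22, 2.22, 2.79, 2.79, 3.14, 3.14, 3.14].

INTERFACE

Orientations are given as a unit quaternion [x, y, z, w].
In Python, from workcell import ctrl gives the robot as it stands.
- The arm moves only by the tool step_arm, never from a script. Its argument "plan" is a list of rows, each an object with "hand": the finger opening in mm, from 0 to 85.4; "travel": the shift along the tool's x, y, z in mm, a list of three; "spin": the turn about the tool's z in rad. In form: [{"hand": hand, "travel": [x, y, z], "spin": spin}, ...]. A call has 1 to 10 rows; each row shifts and turns the pose as measured when the row begins, along the tool's axes as they then stand; what a row does not reach is not made up. A row lasts 1/12 s, in which the tool goes at most 41.7 mm and 7.16 degrees, less where a joint would pass 70% of its speed; a pose out of reach is approached as far as the arm can. A call with a gripper value outside its range is refused whole. The fingers move at their own pace and stop on an object; "grip_force" is the grip in N (left out, the last holds). Time passes only in rows, so rows that do not move let the fingers close. It gives the time, the measured TCP pose, the force and the opening at its end, in the units of the state.
- ctrl.sense(): the state, without advancing time (a new reading comes with each control period).
- ctrl.camera(name): name is "scene" or "top" or "wrist"; returns a dict with "frame" (384x512x3 uint8, red, green, blue), "fx", "fy", "cx", "cy" (pixels), "cam_to_world" (4x4, takes a point from camera to world coordinates). Camera axes: x right, y up, looking along -z (the intrinsics and any distortion apply to the point x, -y, -z); pixel columns grow to the right and rows downward; lengths in m; the calibration is good to about 2 mm. A picture is of the moment at which its call begins. There is no depth.
- ctrl.hand_in(): hands the job in, once; it reports no verdict.
Trained networks look in a picture, given as the dict that the camera call returned (one of the last four; its "shot" number tells which), for a name from the list of things; names that differ only in an ending like _2 or _b are one class to them, and where a whole thing is asked for, a point or a joint stands for the part that bears it (a point fixed in the world has none). Each returns a list of dicts, best first, with "confidence" (0 to 1); they miss things now and then, are a little off and sometimes report something else, mostly with a low value. They report only what shows in the picture. A call takes as long as a camera call.
- ctrl.boxes_of(target, picture): "box" ([centre column, centre row, width, height] in pixels, round what is visible of it).
The state is a dict: "t": time; "joints": joint angles; "joint_vel": joint speeds; "effort": joint torques, N m; "eef_pos": TCP position; "ee_rot": TCP orientation; "force": force on the tool from outside, world axes, zero at the start; "ft_torque": the same for the moment, N m; "opening": finger opening in m.
Only numpy, scipy, OpenCV 4.12 (cv2) and the standard library are available. Lean on these libraries where they do the work, as an engineer would, in place of code of your own. Each camera call takes 0.05 s, during which the arm holds its last target.

## Working session

There is one attempt and no reset: what is moved stays moved. The work goes in short steps, Python scripts to look and compute and a tool call to move; the robot and the scene stay as the last step left them, time stands still between calls to the robot, and variables do not carry over. Pictures are saved under pics/ and viewed, and the job is handed in when it is done.

Besides the shell and the picture viewer there is one more tool, called in YAML: its name, and indented under it one key for each argument. step_arm: Moves the arm, as the interface text tells. Its arguments: {"type":"object","properties":{"plan":{"type":"array"},"grip_force":{"type":"number"}},"required":["plan"]}

```bash
mkdir -p pics; ls
cat > h.py <<'E'
import numpy as np, cv2
from workcell import ctrl
from scipy.spatial.transform import Rotation as R
def snap(n,f):
    p=ctrl.camera(n); cv2.imwrite('pics/'+f,cv2.cvtColor(p['frame'],cv2.COLOR_RGB2BGR)); return p
def proj(p,X):
    M=np.linalg.inv(np.array(p['cam_to_world'])); c=(M[:3,:3]@np.atleast_2d(X).T).T+M[:3,3]
    return np.c_[p['cx']+p['fx']*c[:,0]/-c[:,2], p['cy']-p['fy']*c[:,1]/-c[:,2]]
def ray(p,uv):
    M=np.array(p['cam_to_world']); d=np.array([(uv[0]-p['cx'])/p['fx'],-(uv[1]-p['cy'])/p['fy'],-1]); return M[:3,3],M[:3,:3]@d
def atz(p,uv,z):
    o,d=ray(p,uv); return o+d*(z-o[2])/d[2]
E
python3 - <<'E'
from h import *
print(ctrl.sense())
import pickle
for n in ['scene','top','wrist']:
    p=snap(n,n+'0.png'); pickle.dump(p,open(n+'0.pkl','wb'))
    print(n,{k:v for k,v in p.items() if k!='frame'})
    for t in ['grinder','cover','handle','stud_top','hooks','keeper','face','chisel','screwdriver','tin','wax']:
        try:
            b=ctrl.boxes_of(t,p)
            print(t,[(np.round(x['box'],1).tolist(),round(x['confidence'],2)) for x in b[:2]])
        except Exception as e: print(t,e)
E
```

```text
pics
{'t': 0.0, 'joints': array([-1.23118673,  0.33392951,  0.03988556,  1.46626526, -0.01340386,
        1.34329474, -0.05849871]), 'joint_vel': array([-0.00110742,  0.00273574,  0.000231  , -0.00086134,  0.00038575,
        0.00203321, -0.00060005]), 'effort': array([-6.50577240e-04, -6.58568072e+01,  1.36511318e+00, -4.05553758e+01,
        1.67428935e-02,  1.26294282e-02,  1.80178756e-05]), 'eef_pos': array([0.27598429, 0.58795482, 0.20461237]), 'ee_rot': array([ 2.17662247e-01,  9.76023812e-01, -8.06084309e-04, -1.22636952e-04]), 'force': array([-0.49182763, -0.10265166, -0.55724873]), 'ft_torque': array([-0.02816571, -0.00522127,  0.01537303]), 'opening': 0.08557838751763883}
scene {'fx': 360.1883799693321, 'fy': 360.1883799693321, 'cx': 252.95321779481665, 'cy': 191.60833413670684, 'cam_to_world': array([[ 0.83111566,  0.29384757, -0.47212326,  0.11047715],
       [-0.55572223,  0.40759848, -0.72459387, -0.75065233],
       [-0.02048343,  0.8645907 ,  0.50205911,  0.61643802],
       [ 0.        ,  0.        ,  0.        ,  1.        ]]), 'shot': 1}
grinder [([234.1, 178.1, 95
[... 1433 characters left out ...]
317.0, 238.1, 67.8, 17.7], 0.87)]
tin [([306.6, 154.1, 14.9, 19.5], 0.65)]
wax [([323.1, 157.1, 25.5, 20.1], 0.5)]
wrist {'fx': 332.9372347332968, 'fy': 332.9372347332968, 'cx': 252.51773646903095, 'cy': 187.98150091994432, 'cam_to_world': array([[ 4.24250827e-01, -8.71843496e-01, -2.44745082e-01,
         2.14203770e-01],
       [ 9.05544682e-01,  4.08385420e-01,  1.14935539e-01,
         6.16954885e-01],
       [-2.55479163e-04, -2.70389105e-01,  9.62751093e-01,
         3.72965670e-01],
       [ 0.00000000e+00,  0.00000000e+00,  0.00000000e+00,
         1.00000000e+00]]), 'shot': 3}
grinder []
cover []
handle []
stud_top []
hooks []
keeper []
face []
chisel []
screwdriver []
tin []
wax []
```

Run:
```python
import cv2
a=cv2.imread('pics/top0.png')[120:270,120:380]; cv2.imwrite('pics/t1.png',cv2.resize(a,None,fx=3,fy=3,interpolation=cv2.INTER_CUBIC))
a=cv2.imread('pics/scene0.png')[120:300,150:370]; cv2.imwrite('pics/s1.png',cv2.resize(a,None,fx=3,fy=3,interpolation=cv2.INTER_CUBIC))
```

```text
(no output)
```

View pics/t1.png

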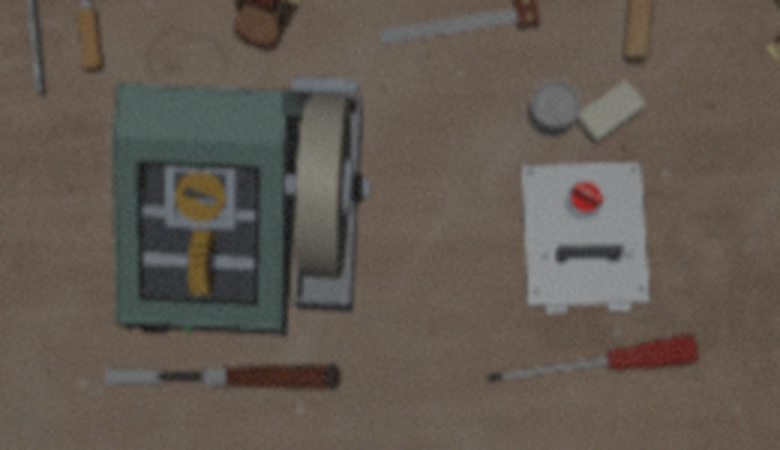

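View pics/s1.png

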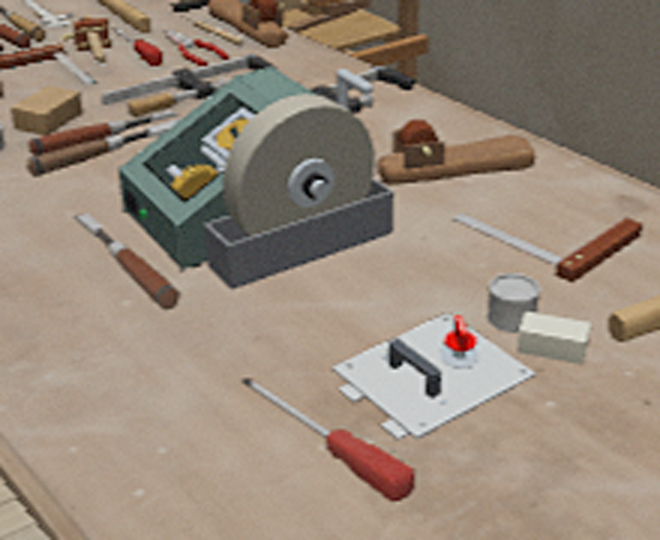

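The top view shows the grinder at left (opening roughly (167,174)-(206,220) px) and the cover at right (plate (294,175)-(336,221) px). The tin and wax lie behind the cover. The keeper slot is visible at about (187,185) px. Next I fit the poses.

```bash
cat > fit.py <<'E'
from h import *
import pickle
from scipy.optimize import least_squares
top=pickle.load(open('top0.pkl','rb')); sc=pickle.load(open('scene0.pkl','rb'))
z3=lambda l:[(120+a/3,120+b/3) for a,b in l]
# cover: plate top corners z=13.5mm: order (+x,+y),(+x,-y),(-x,-y),(-x,+y)
uv=z3([(522,164),(640,164),(649,300),(527,303)])
C=np.array([[.070,.058,.0135],[.070,-.058,.0135],[-.068,-.058,.0135],[-.068,.058,.0135]])
def cov(q): c,s=np.cos(q[2]),np.sin(q[2]); M=np.array([[c,-s,0],[s,c,0],[0,0,1]]); return C@M.T+[q[0],q[1],0]
r=least_squares(lambda q:(proj(top,cov(q))-uv).ravel(),[.4,-.2,0]); print('cover',r.x,r.fun.round(1))
# face
a=np.radians(26)
P=np.array([[.06,.05,0],[.06,-.05,0],[-.06,-.05,0],[-.06,.05,0]])
uvf=z3([(138,162),(259,164),(258,301),(138,299)])
def fac(q,P=P):
    Rm=R.from_euler('z',q[3])*R.from_euler('y',-a); return Rm.apply(P)+q[:3]
r=least_squares(lambda q:(proj(top,fac(q))-uvf).ravel(),[.4,.2,.1,0]); print('face',r.x,r.fun.round(1))
E
python3 fit.py
python3 - <<'E'
import cv2
for n,(r0,r1,c0,c1),k in [('top0',(165,230,155,220),8),('scene0',(140,215,185,280),8)]:
    a=cv2.imread(f'pics/{n}.png')[r0:r1,c0:c1]; cv2.imwrite(f'pics/{n}_g.png',cv2.resize(a,None,fx=k,fy=k,interpolation=cv2.INTER_CUBIC))
E
```

```text
cover [ 0.61192369 -0.17272372  0.02553342] [-0.1 -0.2  0.2 -0.8  0.   0.7 -0.   0.3]
face [ 0.58051611  0.17362405  0.15182764 -0.02468847] [-0.3 -0.6 -0.4  0.1 -0.1  0.6  0.8 -0.1]
```

View pics/top0_g.png

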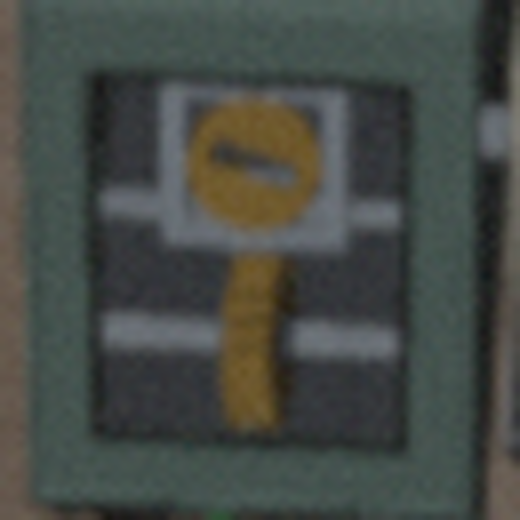

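View pics/scene0_g.png

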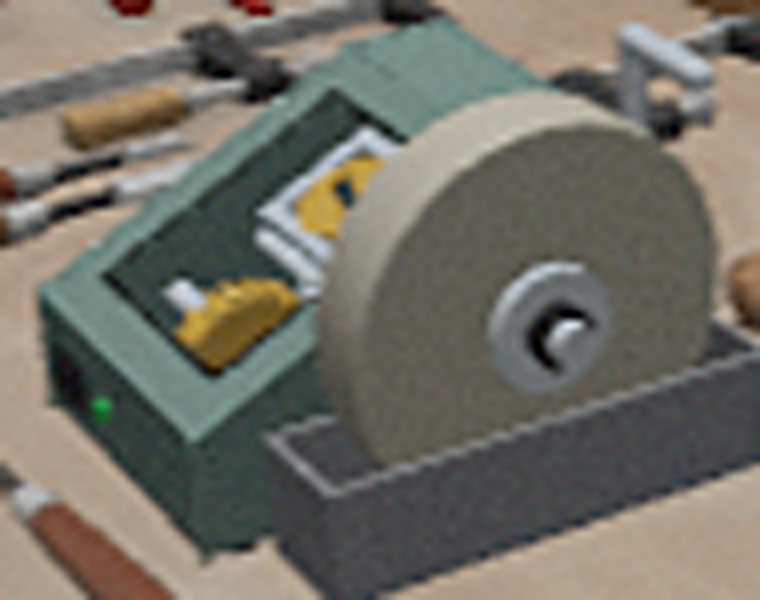

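step_arm:
  plan:
    - {"hand": 85,"travel": [0,0,-22],"spin": -0.12}
    - {"hand": 85,"travel": [0,0,-22],"spin": -0.12}
    - {"hand": 85,"travel": [0,0,-22],"spin": -0.12}
    - {"hand": 85,"travel": [0,0,-22],"spin": -0.12}
    - {"hand": 85,"travel": [-22,-35,0],"spin": 0}
    - {"hand": 85,"travel": [-22,-35,0],"spin": 0}
    - {"hand": 85,"travel": [-22,-35,0],"spin": 0}
    - {"hand": 85,"travel": [-22,-35,0],"spin": 0}
    - {"hand": 85,"travel": [-22,-35,0],"spin": 0}
    - {"hand": 85,"travel": [-22,-35,0],"spin": 0}

```text
t: 2.63
eef_pos: [0.4164, 0.3908, 0.2957]
ee_rot: [-0.042, 0.999, 0.001, -0.002]
force: [0.1, 0.1, 0.5]
opening: 0.0847
```

Run:
```python
from h import *
s=ctrl.sense();print(s['t'],s['eef_pos'],R.from_quat(s['ee_rot']).as_matrix().round(3),s['joints'].round(2))
```

```text
2.6333 [0.41636013 0.3908102  0.29573264] [[-0.996 -0.084 -0.004]
 [-0.084  0.996  0.001]
 [ 0.004  0.002 -1.   ]] [-0.92  0.14  0.1   1.52 -0.02  1.48  0.84]
```

step_arm:
  plan:
    - {"hand": 85,"travel": [-22,-36,0],"spin": 0.05}
    - {"hand": 85,"travel": [-22,-37,0],"spin": 0.05}
    - {"hand": 85,"travel": [-22,-37,0],"spin": 0}
    - {"hand": 85,"travel": [-22,-37,0],"spin": 0}
    - {"hand": 85,"travel": [-22,-37,0],"spin": 0}
    - {"hand": 85,"travel": [-22,-36,0],"spin": 0}
    - {"hand": 85,"travel": [0,0,0],"spin": 0}

```text
t: 3.22
eef_pos: [0.5487, 0.1672, 0.2967]
ee_rot: [0.016, 1.0, 0.001, 0.001]
force: [-0.1, -1.0, -0.6]
opening: 0.0852
```

Run:
```python
from h import *
import pickle
p=snap('wrist','w1.png'); pickle.dump(p,open('w1.pkl','wb'))
s=ctrl.sense();print(s['t'],s['eef_pos'],R.from_quat(s['ee_rot']).as_matrix().round(3),s['joints'].round(2))
```

```text
3.2667 [0.54725192 0.17086132 0.29675197] [[-1.     0.029  0.   ]
 [ 0.029  1.     0.003]
 [-0.     0.003 -1.   ]] [-0.65  0.14  0.3   1.53 -0.04  1.48  1.2 ]
```

View pics/w1.png

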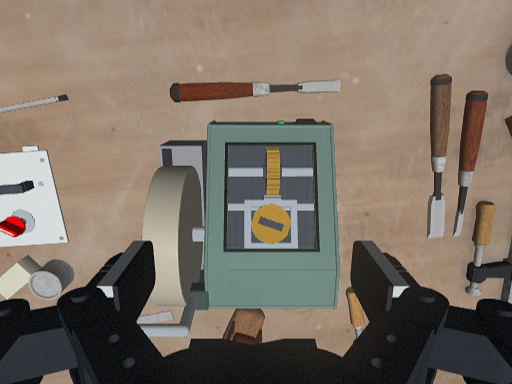

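The wrist view shows the face opening at (225,143)-(318,250) px and the keeper slot near (271,223) px. I zoom in for the corners.

Run:
```python
import cv2
a=cv2.imread('pics/w1.png')[115:270,200:345]; cv2.imwrite('pics/w1z.png',cv2.resize(a,None,fx=5,fy=5,interpolation=cv2.INTER_CUBIC)[:600] if 0 else cv2.resize(a,None,fx=3.8,fy=3.8,interpolation=cv2.INTER_CUBIC))
```

```text
(no output)
```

View pics/w1z.png

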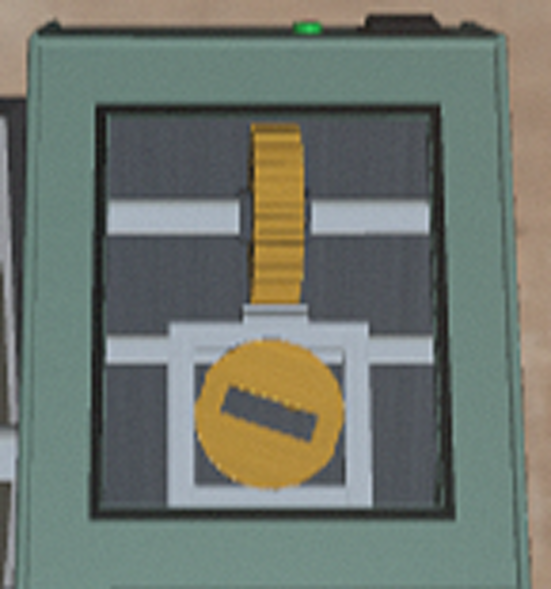

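```bash
cat > fit2.py <<'E'
from fit import *
w=pickle.load(open('w1.pkl','rb'))
zw=lambda l:np.array([(200+(a)/3.8,115+b/3.8) for a,b in l])
zt=lambda l:np.array([(155+a/8,165+b/8) for a,b in l])
zs=lambda l:np.array([(185+a/8,140+b/8) for a,b in l])
wc=zw([(455,520),(90,520),(95,104),(441,106)])
tc=zt([(97,74),(410,80),(408,448),(93,440)])
scn=zs([(335,90),(215,378),(105,275)])
def f(q): return np.r_[(proj(w,fac(q))-wc).ravel()*1.0,(proj(top,fac(q))-tc).ravel()*.7,(proj(sc,fac(q,P[[0,2,3]]))-scn).ravel()*.7]
r=least_squares(f,[.58,.17,.1,0]); print('face',r.x,r.fun.round(1))
q=r.x
# back to face coordinates on keeper plane
Rf=R.from_euler('z',q[3])*R.from_euler('y',-a)
def onface(p,uv,z):
    o,d=ray(p,uv); o=Rf.inv().apply(o-q[:3]); d=Rf.inv().apply(d); return o+d*(z-o[2])/d[2]
for pt in zw([(270,413),(225.5,398),(312.5,428)]): print(onface(w,pt,-.0085).round(4))
s=[onface(w,pt,-.0085) for pt in zw([(225.5,398),(312.5,428)])]; d=s[1]-s[0]; print('slot cw',np.arctan2(d[0],d[1]))
s=[onface(top,pt,-.0085) for pt in zt([(300,175),(210,152)])]; d=s[1]-s[0]; print('slot cw top',np.arctan2(d[0],d[1]))
E
python3 fit2.py
```

```text
cover [ 0.61192369 -0.17272372  0.02553342] [-0.1 -0.2  0.2 -0.8  0.   0.7 -0.   0.3]
face [ 0.58051611  0.17362405  0.15182764 -0.02468847] [-0.3 -0.6 -0.4  0.1 -0.1  0.6  0.8 -0.1]
face [ 0.58913022  0.18551236  0.110793   -0.03081041] [-2.3 -1.3  0.9 -1.2  1.1  1.3 -2.4  0.7 -1.5 -0.1 -1.9  0.5 -1.9 -0.8
 -0.5 -1.2 -1.3 -1.8 -0.9 -2.9 -0.7 -2.4]
[ 0.0305  0.0008 -0.0085]
[ 0.0261 -0.0123 -0.0085]
[ 0.0349  0.0133 -0.0085]
slot cw 0.33304191770916997
slot cw top 0.21686261086681774
```

```bash
python3 - <<'E'
from h import *
import pickle
p=snap('wrist','w2.png'); pickle.dump(p,open('w2.pkl','wb'))
s=ctrl.sense();print(s['t'],s['eef_pos'],np.abs(s['joint_vel']).max())
w=pickle.load(open('w1.pkl','rb'))
print(p['cam_to_world'][:3,3],w['cam_to_world'][:3,3])
a=p['frame'][115:270,200:345]; cv2.imwrite('pics/w2z.png',cv2.resize(a,None,fx=3.8,fy=3.8,interpolation=cv2.INTER_CUBIC)[:,:,::-1])
E
cat >> fit2.py <<'E'
print('--')
for z in [None,.0967,.105,.1108]:
    g=lambda q:(proj(w,fac(np.r_[q[:2],z or q[2],q[3]]))-wc).ravel()
    r=least_squares(g,[.58,.17,.1,0]); print('w',r.x,r.fun.round(1))
    g=lambda q:(proj(top,fac(np.r_[q[:2],z or q[2],q[3]]))-tc).ravel()
    r=least_squares(g,[.58,.17,.1,0]); print('t',r.x,r.fun.round(1))
    g=lambda q:(proj(sc,fac(np.r_[q[:2],z or q[2],q[3]],P[[0,2,3]]))-scn).ravel()
    r=least_squares(g,[.58,.17,.1,0]); print('s',r.x,r.fun.round(1))
E
python3 fit2.py | sed -n '/--/,$p'
```

```text
3.3167 [0.54594746 0.17428097 0.29656508] 0.05700727266757253
[0.47874292 0.17175891 0.46418827] [0.48005006 0.16856406 0.46412991]
--
w [ 0.5861997   0.18578536  0.12044668 -0.03261906] [-0.4  0.4  0.2  0.3  0.6 -0.2 -0.5 -0.6]
t [ 0.58088706  0.1737654   0.14503015 -0.03001201] [-0.7 -0.4  0.1  0.5  0.   0.2  0.6 -0.3]
s [ 0.57452819  0.14742922  0.11844996 -0.03366447] [ 0.1  0.1  0.1 -0.1 -0.1 -0. ]
w [ 0.59357677  0.18696978  0.1        -0.03172109] [-3.5 -3.4  3.4 -3.4  3.4  3.3 -3.3  2.8]
t [ 0.59057348  0.18250739  0.09940526 -0.02785773] [ 0.2  0.8 -0.9  1.5 -0.9 -0.9  1.6 -1.4]
s [ 0.59315872  0.18581413  0.0994732  -0.03803768] [-0.4  1.  -0.  -0.6  0.5 -0.1]
w [ 0.59099699  0.18655565  0.10117721 -0.03202089] [-2.5 -2.1  2.3 -2.1  2.5  2.1 -2.4  1.6]
t [ 0.58891012  0.18100601  0.09522002 -0.02821345] [ 0.1  0.6 -0.8  1.3 -0.7 -0.8  1.4 -1.2]
s [ 0.58604509  0.1711588  -0.51208437 -0.03639793] [-0.2  0.7 -0.  -0.4  0.2 -0.1]
w [ 0.58919508  0.18626637  0.1        -0.03224307] [-1.7 -1.2  1.6 -1.2  1.8  1.3 -1.7  0.8]
t [ 0.58774774  0.17995687  0.08085987 -0.0284643 ] [-0.   0.5 -0.6  1.2 -0.6 -0.6  1.3 -1.1]
s [ 0.58107704  0.16092298  0.09992969 -0.03523079] [-0.1  0.4  0.  -0.3  0.1 -0. ]
```

View pics/w2z.png

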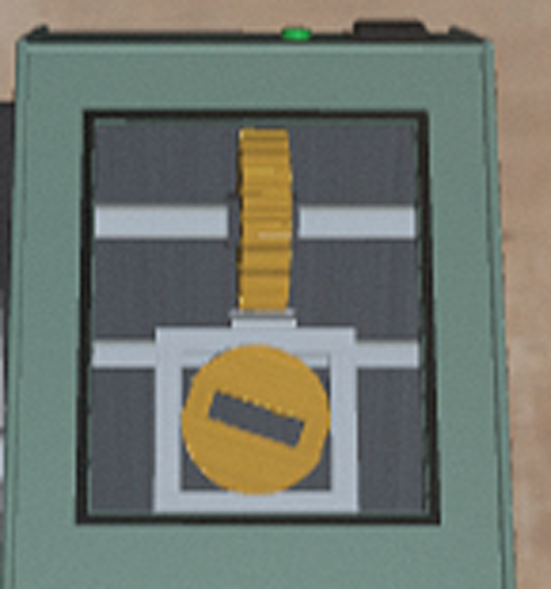

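```bash
cat > fit3.py <<'E'
from h import *
import pickle
from scipy.optimize import least_squares
top,sc,w1,w2=[pickle.load(open(n+'.pkl','rb')) for n in ['top0','scene0','w1','w2']]
zw=lambda l:np.array([(200+(a)/3.8,115+b/3.8) for a,b in l])
zt=lambda l:np.array([(155+a/8,165+b/8) for a,b in l])
zs=lambda l:np.array([(185+a/8,140+b/8) for a,b in l])
P=np.array([[.06,.05,0],[.06,-.05,0],[-.06,-.05,0],[-.06,.05,0]])
obs=[(w1,P,zw([(455,520),(90,520),(95,104),(441,106)])),(w2,P,zw([(440,522),(78,522),(80,112),(428,110)])),
 (top,P,zt([(97,74),(410,80),(408,448),(93,440)])),(sc,P[[0,2,3]],zs([(335,90),(215,378),(105,275)]))]
a=np.radians(26)
def fac(q,P):
    Rm=R.from_euler('z',q[3])*R.from_euler('y',-a); return Rm.apply(P)+q[:3]
def f(q): return np.concatenate([(proj(c,fac(q,PP+np.sign(PP)*q[4]))-uv).ravel() for c,PP,uv in obs])
if __name__=='__main__':
    for k in range(2):
        r=least_squares(f,[.58,.17,.1,0,0]); print(r.x.round(4),[f(r.x)[i:j].round(1) for i,j in [(0,8),(8,16),(16,24),(24,30)]])
    q=r.x
    Rf=R.from_euler('z',q[3])*R.from_euler('y',-a)
    def onface(p,uv,z):
        o,d=ray(p,uv); o=Rf.inv().apply(o-q[:3]); d=Rf.inv().apply(d); return o+d*(z-o[2])/d[2]
    for p,l in [(w1,zw([(270,413),(225.5,398),(312.5,428)])),(w2,zw([(256,420),(212,404),(300,434)])),(top,zt([(255,163),(300,175),(210,152)]))]:
        s=[onface(p,u,-.0085) for u in l]; d=s[2]-s[1]; print(np.round(s,4)[:,:2].tolist(),'slot cw',np.arctan2(d[0],d[1]))
E
python3 fit3.py
```

```text
[ 0.5932  0.1866  0.0964 -0.0296  0.0036] [array([-0.5, -0.6, -0.1, -0.4,  0. ,  0.1, -0.9, -0.6]), array([-0.4,  0.4, -0.6,  0.5,  0.7, -0.5, -0.9,  0. ]), array([-2.6, -1.6, -1. , -0.7, -1. , -0.6, -1.2, -1.2]), array([-0.4, -0. , -0.3,  0.6, -1. ,  0.3])]
[ 0.5932  0.1866  0.0964 -0.0296  0.0036] [array([-0.5, -0.6, -0.1, -0.4,  0. ,  0.1, -0.9, -0.6]), array([-0.4,  0.4, -0.6,  0.5,  0.7, -0.5, -0.9,  0. ]), array([-2.6, -1.6, -1. , -0.7, -1. , -0.6, -1.2, -1.2]), array([-0.4, -0. , -0.3,  0.6, -1. ,  0.3])]
[[0.0321, 0.0004], [0.0275, -0.0131], [0.0367, 0.0134]] slot cw 0.3341722351817819
[[0.0325, 0.0003], [0.0276, -0.0131], [0.0368, 0.0137]] slot cw 0.3284807901958266
[[0.0298, -0.0035], [0.0263, -0.0185], [0.0329, 0.0116]] slot cw 0.21808932483723806
```

step_arm:
  plan:
    - {"hand": 85,"travel": [0,-38,0],"spin": -0.05}
    - {"hand": 85,"travel": [0,-38,0],"spin": 0}
    - {"hand": 85,"travel": [0,-38,0],"spin": 0}
    - {"hand": 85,"travel": [0,-38,0],"spin": 0}
    - {"hand": 85,"travel": [0,-38,0],"spin": 0}
    - {"hand": 85,"travel": [0,-38,0],"spin": 0}
    - {"hand": 85,"travel": [0,-38,0],"spin": 0}
    - {"hand": 85,"travel": [0,-38,0],"spin": 0}
    - {"hand": 85,"travel": [0,-30,0],"spin": 0}
    - {"hand": 85,"travel": [0,0,0],"spin": 0}

```text
t: 4.15
eef_pos: [0.5558, -0.1511, 0.2932]
ee_rot: [-0.03, 1.0, 0.005, -0.0]
force: [-0.9, -0.4, 0.4]
opening: 0.0849
```

Run:
```python
from h import *
import pickle
p=snap('wrist','w3.png'); pickle.dump(p,open('w3.pkl','wb'))
s=ctrl.sense();print(s['t'],s['eef_pos'],R.from_quat(s['ee_rot']).as_matrix().round(3),s['joints'].round(2))
a=p['frame'][80:260,180:360]; cv2.imwrite('pics/w3z.png',cv2.resize(a,None,fx=3.3,fy=3.3,interpolation=cv2.INTER_CUBIC)[:,:,::-1])
```

```text
4.2 [ 0.55625142 -0.14804947  0.29314356] [[-0.998 -0.063 -0.001]
 [-0.063  0.998  0.012]
 [ 0.     0.012 -1.   ]] [-0.29  0.16  0.55  1.53 -0.09  1.48  1.9 ]
```

View pics/w3.png

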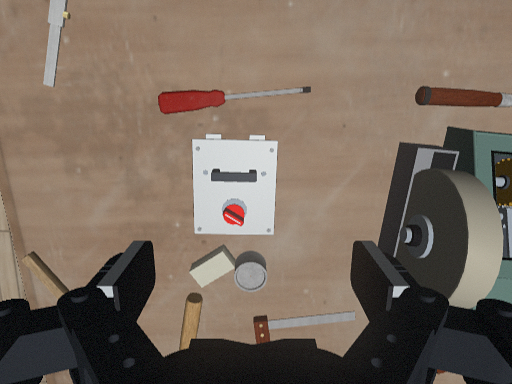

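View pics/w3z.png

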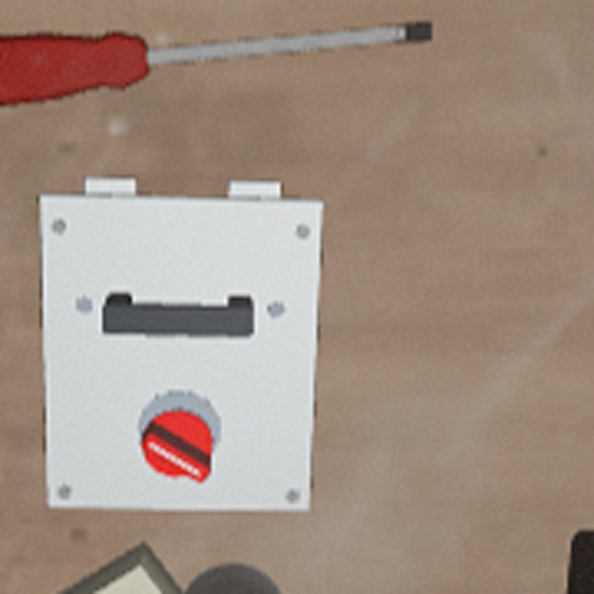

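```bash
cat > fitc.py <<'E'
from h import *
import pickle
from scipy.optimize import least_squares
w=pickle.load(open('w3.pkl','rb'))
z=lambda l:np.array([(180+(a)/3.3,80+b/3.3) for a,b in l])
C=np.array([[.070,.058,.004],[.070,-.058,.004],[-.068,-.058,.004],[-.068,.058,.004]])
uv=z([(310,511),(48,508),(40,196),(323,201)])
def cov(q,C): return R.from_euler('z',q[2]).apply(C)+[q[0],q[1],.0095]
r=least_squares(lambda q:(proj(w,cov(q,C))-uv).ravel(),[.6,-.17,0]);q=r.x; print(q,r.fun.round(1))
H=np.array([[-.022,.03,.03],[-.022,-.03,.03]]); print('handle pred px',(proj(w,cov(q,H))-[180,80])*3.3)
for u in z([(253,320),(102,320)]): print('h',R.from_euler('z',-q[2]).apply(atz(w,u,.0395)-[q[0],q[1],.0095]))
S=[[.032,0,.040],[.032,.015,.04],[.032,-.015,.04]]; print('stud pred px',(proj(w,cov(q,S))-[180,80])*3.3)
E
python3 fitc.py
python3 - <<'E'
import cv2
a=cv2.imread('pics/w3.png')[190:235,210:260]; cv2.imwrite('pics/w3s.png',cv2.resize(a,None,fx=10,fy=10,interpolation=cv2.INTER_CUBIC))
E
```

```text
[ 0.61484798 -0.17004091  0.04073863] [ 0.4  0.7 -0.2  0.4 -0.5 -0.5  0.4 -0.4]
handle pred px [[254.15942558 323.78564516]
 [101.97514256 321.11354163]]
h [-0.02352977  0.02950512  0.03      ]
h [-0.02245192 -0.02998433  0.03      ]
stud pred px [[176.30317813 459.89109234]
 [213.90092647 460.47773516]
 [138.66517711 459.30382146]]
```

View pics/w3s.png

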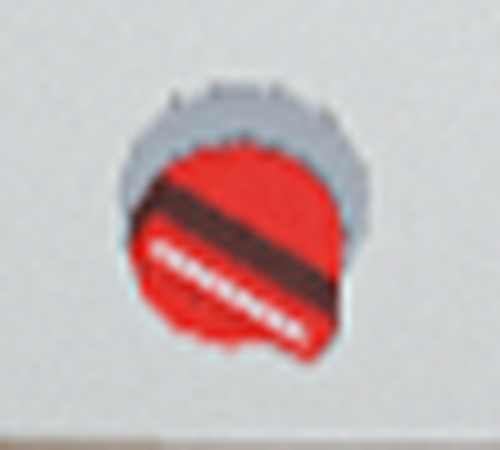

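step_arm:
  plan:
    - {"hand": 85,"travel": [-40,0,0],"spin": 0}
    - {"hand": 85,"travel": [-40,10,0],"spin": 0}
    - {"hand": 85,"travel": [-40,20,0],"spin": 0}
    - {"hand": 85,"travel": [-40,20,0],"spin": 0}
    - {"hand": 85,"travel": [-40,20,0],"spin": 0}
    - {"hand": 85,"travel": [-40,20,0],"spin": 0}
    - {"hand": 85,"travel": [-40,15,0],"spin": 0}
    - {"hand": 85,"travel": [-40,0,0],"spin": 0}
    - {"hand": 85,"travel": [-40,0,0],"spin": 0}

```text
t: 4.95
eef_pos: [0.8621, -0.0082, 0.2964]
ee_rot: [-0.037, 0.999, 0.016, 0.0]
force: [1.9, -0.5, 0.5]
opening: 0.0852
```

```bash
cat > st.py <<'E'
from h import *
s=ctrl.sense();print(round(s['t'],2),s['eef_pos'].round(4),R.from_quat(s['ee_rot']).as_matrix().round(3).tolist(),s['joints'].round(2),s['force'].round(1),round(s['opening'],4))
E
python3 st.py
```

```text
4.95 [ 0.8621 -0.0082  0.2964] [[-0.997, -0.075, -0.001], [-0.075, 0.997, 0.033], [-0.001, 0.033, -0.999]] [-0.14  0.91  0.48  0.44 -0.42  1.84  1.7 ] [ 1.9 -0.5  0.5] 0.0852
```

step_arm:
  plan:
    - {"hand": 85,"travel": [-40,0,0],"spin": 0}
    - {"hand": 85,"travel": [-40,0,0],"spin": 0}
    - {"hand": 85,"travel": [-40,0,0],"spin": 0}
    - {"hand": 85,"travel": [-40,0,0],"spin": 0}

```text
t: 5.28
eef_pos: [0.9055, -0.0053, 0.2798]
ee_rot: [-0.026, 0.999, 0.029, 0.024]
force: [-0.3, -1.8, -0.3]
opening: 0.0852
```

```bash
python3 st.py
```

```text
5.28 [ 0.9055 -0.0053  0.2798] [[-0.998, -0.053, 0.046], [-0.05, 0.997, 0.059], [-0.049, 0.056, -0.997]] [-0.14  1.09  1.14  0.26 -1.1   1.89  1.72] [-0.3 -1.8 -0.3] 0.0852
```

step_arm:
  plan:
    - {"hand": 85,"travel": [-40,0,0],"spin": 0}
    - {"hand": 85,"travel": [-40,0,0],"spin": 0}
    - {"hand": 85,"travel": [-40,0,0],"spin": 0}

```text
t: 5.53
eef_pos: [0.9509, 0.012, 0.2498]
ee_rot: [-0.027, 0.997, 0.031, 0.062]
force: [-0.8, -0.2, -0.1]
opening: 0.0852
```

```bash
python3 st.py
```

```text
5.53 [0.9509 0.012  0.2498] [[-0.991, -0.058, 0.123], [-0.05, 0.997, 0.065], [-0.126, 0.058, -0.99]] [-0.15  1.16  1.38  0.25 -1.37  1.8   1.72] [-0.8 -0.2 -0.1] 0.0852
```

```bash
sed -i "s/s\['joints'\].round(2)/s['joints'].round(4).tolist()/" st.py; python3 st.py
```

```text
5.53 [0.9509 0.012  0.2498] [[-0.991, -0.058, 0.123], [-0.05, 0.997, 0.065], [-0.126, 0.058, -0.99]] [-0.1532, 1.1621, 1.3842, 0.2547, -1.366, 1.8033, 1.7154] [-0.8 -0.2 -0.1] 0.0852
```

step_arm:
  plan:
    - {"hand": 85,"travel": [-40,0,-8],"spin": 0}
    - {"hand": 85,"travel": [-40,0,-8],"spin": 0}
    - {"hand": 85,"travel": [-40,0,-8],"spin": 0}

```text
t: 5.78
eef_pos: [0.9854, 0.0284, 0.2494]
ee_rot: [-0.029, 0.994, 0.034, 0.104]
force: [-0.1, 0.2, 0.0]
opening: 0.0851
```

```bash
python3 st.py
```

```text
5.78 [0.9854 0.0284 0.2494] [[-0.977, -0.064, 0.205], [-0.05, 0.996, 0.074], [-0.209, 0.062, -0.976]] [-0.1671, 1.1684, 1.3815, 0.2548, -1.3793, 1.7132, 1.7042] [-0.1  0.2  0. ] 0.0851
```

step_arm:
  plan:
    - {"hand": 85,"travel": [0,-40,0],"spin": 0}
    - {"hand": 85,"travel": [2,-40,0],"spin": 0}
    - {"hand": 85,"travel": [4,-40,0],"spin": 0}
    - {"hand": 85,"travel": [6,-40,0],"spin": 0}
    - {"hand": 85,"travel": [8,-40,0],"spin": 0}
    - {"hand": 85,"travel": [10,-40,0],"spin": 0}
    - {"hand": 85,"travel": [10,-40,0],"spin": 0}

```text
t: 6.37
eef_pos: [0.9663, -0.2151, 0.2118]
ee_rot: [-0.046, 0.992, 0.05, 0.108]
force: [0.7, 1.2, 1.5]
opening: 0.0852
```

```bash
python3 st.py
```

```text
6.37 [ 0.9663 -0.2151  0.2118] [[-0.972, -0.102, 0.21], [-0.08, 0.991, 0.108], [-0.22, 0.089, -0.972]] [0.1187, 1.2059, 1.3349, 0.2546, -1.4316, 1.7044, 2.0019] [0.7 1.2 1.5] 0.0852
```

step_arm:
  plan:
    - {"hand": 85,"travel": [-36,-14,-14],"spin": 0}
    - {"hand": 85,"travel": [-36,-14,-14],"spin": 0}
    - {"hand": 85,"travel": [-36,-14,-14],"spin": 0}
    - {"hand": 85,"travel": [-36,-14,-10],"spin": 0}

```text
t: 6.7
eef_pos: [0.9931, -0.2417, 0.2463]
ee_rot: [-0.034, 0.985, 0.038, 0.162]
force: [-0.5, 1.0, 0.4]
opening: 0.0848
```

```bash
python3 st.py
```

```text
6.7 [ 0.9931 -0.2417  0.2463] [[-0.945, -0.079, 0.318], [-0.054, 0.995, 0.085], [-0.323, 0.063, -0.944]] [0.14, 1.1858, 1.3824, 0.2541, -1.4951, 1.6279, 2.0037] [-0.5  1.   0.4] 0.0848
```

step_arm:
  plan:
    - {"hand": 85,"travel": [38,0,12],"spin": 0}
    - {"hand": 85,"travel": [30,-25,10],"spin": 0}
    - {"hand": 85,"travel": [22,-33,7],"spin": 0}
    - {"hand": 85,"travel": [22,-33,7],"spin": 0}
    - {"hand": 85,"travel": [22,-33,7],"spin": 0}
    - {"hand": 85,"travel": [22,-33,7],"spin": 0}
    - {"hand": 85,"travel": [22,-33,7],"spin": 0}
    - {"hand": 85,"travel": [22,-33,7],"spin": 0}

```text
t: 7.37
eef_pos: [0.8927, -0.4391, 0.1365]
ee_rot: [-0.06, 0.981, 0.04, 0.179]
force: [0.6, 0.3, -0.0]
opening: 0.085
```

```bash
python3 st.py
```

```text
7.37 [ 0.8927 -0.4391  0.1365] [[-0.929, -0.131, 0.347], [-0.103, 0.99, 0.099], [-0.356, 0.056, -0.933]] [0.1621, 1.1909, 1.2774, 0.7277, -1.4383, 1.511, 2.5423] [ 0.6  0.3 -0. ] 0.085
```

step_arm:
  plan:
    - {"hand": 85,"travel": [-10,0,-38],"spin": 0}
    - {"hand": 85,"travel": [-15,-10,-36],"spin": 0}
    - {"hand": 85,"travel": [-15,-10,-36],"spin": 0}
    - {"hand": 85,"travel": [-10,-37,-12],"spin": 0}
    - {"hand": 85,"travel": [-10,-37,-8],"spin": 0}
    - {"hand": 85,"travel": [-10,-37,-8],"spin": 0}

```text
t: 7.87
eef_pos: [0.8751, -0.5384, 0.2408]
ee_rot: [-0.043, 0.978, 0.028, 0.202]
force: [1.7, 2.0, 1.3]
opening: 0.0852
```

```bash
python3 st.py
```

```text
7.87 [ 0.8751 -0.5384  0.2408] [[-0.915, -0.096, 0.392], [-0.073, 0.995, 0.072], [-0.397, 0.037, -0.917]] [0.5004, 1.1864, 1.2542, 0.2559, -1.4965, 1.6102, 2.3582] [1.7 2.  1.3] 0.0852
```

step_arm:
  plan:
    - {"hand": 85,"travel": [-8,-38,-6],"spin": 0}
    - {"hand": 85,"travel": [-8,-38,-6],"spin": 0}
    - {"hand": 85,"travel": [-4,-38,-6],"spin": 0}
    - {"hand": 85,"travel": [-4,-38,-6],"spin": 0}

```text
t: 8.2
eef_pos: [0.8453, -0.6318, 0.2448]
ee_rot: [-0.042, 0.97, -0.001, 0.24]
force: [0.2, -0.1, -1.6]
opening: 0.0845
```

```bash
python3 st.py
```

```text
8.2 [ 0.8453 -0.6318  0.2448] [[-0.881, -0.08, 0.466], [-0.081, 0.997, 0.017], [-0.466, -0.023, -0.885]] [0.6038, 1.19, 1.2074, 0.2541, -1.4968, 1.5328, 2.4614] [ 0.2 -0.1 -1.6] 0.0845
```

step_arm:
  plan:
    - {"hand": 85,"travel": [17,33,-5],"spin": 0}
    - {"hand": 85,"travel": [17,33,-5],"spin": 0}
    - {"hand": 85,"travel": [17,33,-5],"spin": 0}
    - {"hand": 85,"travel": [17,33,-5],"spin": 0}
    - {"hand": 85,"travel": [17,33,-5],"spin": 0}
    - {"hand": 85,"travel": [17,33,-5],"spin": 0}
    - {"hand": 85,"travel": [17,33,-5],"spin": 0}
    - {"hand": 85,"travel": [17,33,-5],"spin": 0}

```text
t: 8.87
eef_pos: [0.7283, -0.4533, 0.2253]
ee_rot: [-0.035, 0.968, -0.016, 0.248]
force: [0.7, 0.2, 1.3]
opening: 0.085
```

```bash
cat >> st.py <<'E'
import sys
M=R.from_quat(s['ee_rot']).as_matrix()
if len(sys.argv)>3:
    d=np.array([float(v) for v in sys.argv[1:4]])-s['eef_pos']; print('tool travel mm',(M.T@d*1000).round(1), 'norm',np.linalg.norm(d)*1000)
print('tilt',np.degrees(np.arctan2(M[0,2],-M[2,2])).round(2),'side',M[1,2].round(3),'jaw yaw',np.arctan2(-M[0,1],M[1,1]).round(4), 'jaw z',M[2,1].round(3))
E
python3 st.py .553 -.171 .15
```

```text
8.87 [ 0.7283 -0.4533  0.2253] [[-0.874, -0.061, 0.481], [-0.076, 0.997, -0.013], [-0.479, -0.048, -0.877]] [0.2202, 0.5061, 0.5998, 1.3782, -0.7016, 1.0182, 2.6316] [0.7 0.2 1.3] 0.085
tool travel mm [167.7 295.7 -22. ] norm 340.6805939914821
tilt 28.77 side -0.013 jaw yaw 0.0609 jaw z -0.048
```

step_arm:
  plan:
    - {"hand": 85,"travel": [19,33,-2],"spin": 0.02}
    - {"hand": 85,"travel": [19,33,-2],"spin": 0}
    - {"hand": 85,"travel": [19,33,-2],"spin": 0}
    - {"hand": 85,"travel": [19,33,-3],"spin": 0}
    - {"hand": 85,"travel": [19,33,-3],"spin": 0}
    - {"hand": 85,"travel": [19,33,-3],"spin": 0}
    - {"hand": 85,"travel": [19,33,-3],"spin": 0}
    - {"hand": 85,"travel": [19,33,-3],"spin": 0}

```text
t: 9.53
eef_pos: [0.5757, -0.172, 0.1657]
ee_rot: [-0.044, 0.964, -0.013, 0.262]
force: [-0.4, 0.2, -0.5]
opening: 0.0851
```

```bash
python3 st.py .553 -.171 .15
```

```text
9.53 [ 0.5757 -0.172   0.1657] [[-0.859, -0.079, 0.506], [-0.092, 0.996, -0.002], [-0.504, -0.048, -0.863]] [-0.2355, -0.1117, 0.5288, 2.14, -0.1697, 0.5958, 2.084] [-0.4  0.2 -0.5] 0.0851
tool travel mm [27.3  3.5  2. ] norm 27.57891242176882
tilt 30.39 side -0.002 jaw yaw 0.0788 jaw z -0.048
```

step_arm:
  plan:
    - {"hand": 85,"travel": [13,2,1],"spin": 0.05}
    - {"hand": 85,"travel": [13,2,1],"spin": 0}
    - {"hand": 85,"travel": [4,0,10],"spin": 0}
    - {"hand": 85,"travel": [0,0,20],"spin": 0}
    - {"hand": 85,"travel": [0,0,10],"spin": 0}
    - {"hand": 85,"travel": [0,0,0],"spin": 0}

```text
t: 10.03
eef_pos: [0.5747, -0.1498, 0.1205]
ee_rot: [-0.035, 0.962, -0.002, 0.272]
force: [-1.0, 0.6, -0.1]
opening: 0.085
```

```bash
python3 st.py .600 -.171 .020
python3 - <<'E'
from h import *
import pickle
p=snap('wrist','w4.png'); pickle.dump(p,open('w4.pkl','wb'))
E
python3 st.py .600 -.171 .020
```

```text
10.03 [ 0.5747 -0.1498  0.1205] [[-0.849, -0.066, 0.524], [-0.068, 0.998, 0.015], [-0.524, -0.023, -0.852]] [-0.2725, -0.0718, 0.5495, 2.2234, -0.2822, 0.4671, 2.1485] [-1.   0.6 -0.1] 0.085
tool travel mm [ 32.6 -20.5  98.5] norm 105.79629372704251
tilt 31.61 side 0.015 jaw yaw 0.066 jaw z -0.023
10.08 [ 0.5746 -0.1498  0.1211] [[-0.849, -0.066, 0.524], [-0.068, 0.998, 0.015], [-0.524, -0.023, -0.851]] [-0.272, -0.0729, 0.5488, 2.2229, -0.2802, 0.4683, 2.1466] [-0.1 -0.1 -0.1] 0.0851
tool travel mm [ 32.9 -20.5  99.1] norm 106.36969743459866
tilt 31.62 side 0.015 jaw yaw 0.066 jaw z -0.023
```

View pics/w4.png

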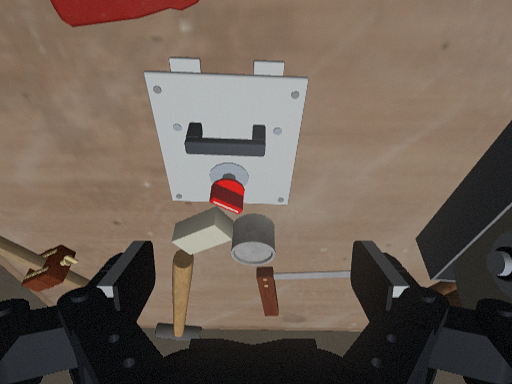

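step_arm:
  plan:
    - {"hand": 85,"travel": [11,-7,5],"spin": 0.025}
    - {"hand": 85,"travel": [11,-7,10],"spin": 0}
    - {"hand": 85,"travel": [10,-6,10],"spin": 0}
    - {"hand": 85,"travel": [0,0,15],"spin": 0}
    - {"hand": 85,"travel": [0,0,10],"spin": 0}
    - {"hand": 85,"travel": [0,0,0],"spin": 0}

```text
t: 10.58
eef_pos: [0.5815, -0.1681, 0.0702]
ee_rot: [-0.028, 0.959, 0.002, 0.28]
force: [0.1, 0.6, -0.0]
opening: 0.085
```

```bash
python3 st.py .600 -.171 .020
```

```text
10.58 [ 0.5815 -0.1681  0.0702] [[-0.841, -0.054, 0.538], [-0.052, 0.998, 0.018], [-0.538, -0.013, -0.843]] [-0.2754, 0.0592, 0.6308, 2.2548, -0.6805, 0.38, 2.5529] [ 0.1  0.6 -0. ] 0.085
tool travel mm [11.6 -3.3 52.2] norm 53.56935949020512
tilt 32.56 side 0.018 jaw yaw 0.054 jaw z -0.013
```

step_arm:
  plan:
    - {"hand": 85,"travel": [6,-2,8],"spin": 0.01}
    - {"hand": 85,"travel": [5,-1,12],"spin": 0}
    - {"hand": 85,"travel": [0,0,12],"spin": 0}
    - {"hand": 85,"travel": [0,0,6],"spin": 0}

```text
t: 10.92
eef_pos: [0.5929, -0.1681, 0.0458]
ee_rot: [-0.027, 0.959, 0.002, 0.283]
force: [0.5, 0.3, -0.6]
opening: 0.0852
```

```bash
python3 st.py .600 -.171 .022
```

```text
10.92 [ 0.5929 -0.1681  0.0458] [[-0.838, -0.053, 0.542], [-0.051, 0.999, 0.019], [-0.543, -0.012, -0.84]] [0.1017, 0.1292, 0.235, 2.2377, -0.7774, 0.3208, 2.6423] [ 0.5  0.3 -0.6] 0.0852
tool travel mm [ 7.1 -3.  23.8] norm 25.047183255183747
tilt 32.86 side 0.019 jaw yaw 0.0529 jaw z -0.012
```

step_arm:
  plan:
    - {"hand": 85,"travel": [4,-2,8],"spin": 0.01}
    - {"hand": 85,"travel": [3,-1,9],"spin": 0}
    - {"hand": 85,"travel": [0,0,5],"spin": 0}
    - {"hand": 85,"travel": [0,0,0],"spin": 0}

```text
t: 11.25
eef_pos: [0.6028, -0.1702, 0.0309]
ee_rot: [-0.025, 0.958, 0.002, 0.287]
force: [0.5, -0.3, -0.2]
opening: 0.0848
```

```bash
python3 st.py .600 -.171 .022
python3 - <<'E'
from h import *
p=snap('wrist','w5.png')
E
```

```text
11.25 [ 0.6028 -0.1702  0.0309] [[-0.834, -0.05, 0.55], [-0.047, 0.999, 0.018], [-0.55, -0.011, -0.835]] [0.3964, 0.1804, -0.0775, 2.2175, -0.76, 0.2623, 2.6395] [ 0.5 -0.3 -0.2] 0.0848
tool travel mm [ 7.3 -0.6  5.9] norm 9.411491926062327
tilt 33.35 side 0.018 jaw yaw 0.0497 jaw z -0.011
```

View pics/w5.png

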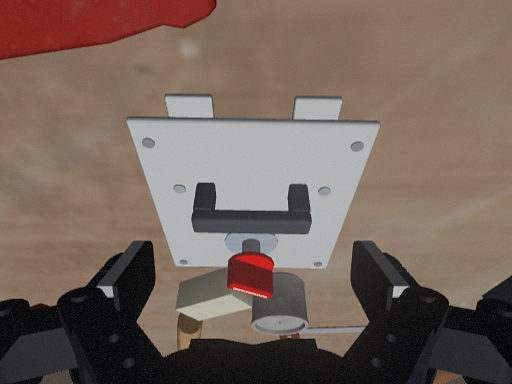

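step_arm:
  plan:
    - {"hand": 85,"travel": [5,0,5],"spin": 0}
    - {"hand": 85,"travel": [5,0,4],"spin": 0}
    - {"hand": 85,"travel": [0,0,0],"spin": 0}

```text
t: 11.55
eef_pos: [0.6015, -0.1704, 0.0226]
ee_rot: [-0.028, 0.957, 0.0, 0.289]
force: [-0.2, -0.5, -0.2]
opening: 0.0854
```

```bash
python3 st.py .599 -.171 .018
```

```text
11.55 [ 0.6015 -0.1704  0.0226] [[-0.831, -0.053, 0.554], [-0.053, 0.998, 0.016], [-0.554, -0.016, -0.832]] [0.5357, 0.2013, -0.2247, 2.2223, -0.7391, 0.2244, 2.64] [-0.2 -0.5 -0.2] 0.0854
tool travel mm [ 4.7 -0.4  2.4] norm 5.2773954849728435
tilt 33.64 side 0.016 jaw yaw 0.0528 jaw z -0.016
```

step_arm:
  plan:
    - {"hand": 85,"travel": [5,0,3],"spin": 0}
    - {"hand": 70,"travel": [0,0,0],"spin": 0}
    - {"hand": 50,"travel": [0,0,0],"spin": 0}
    - {"hand": 50,"travel": [0,0,0],"spin": 0}
    - {"hand": 50,"travel": [0,0,0],"spin": 0}
    - {"hand": 50,"travel": [0,0,0],"spin": 0}
  grip_force: 40

```text
t: 12.05
eef_pos: [0.6017, -0.1705, 0.0228]
ee_rot: [-0.03, 0.956, -0.002, 0.292]
force: [0.2, 0.4, 0.6]
opening: 0.0502
```

```bash
python3 st.py .599 -.171 .018
python3 - <<'E'
from h import *
p=snap('wrist','w6.png')
E
```

```text
12.05 [ 0.6017 -0.1705  0.0228] [[-0.828, -0.056, 0.558], [-0.058, 0.998, 0.014], [-0.558, -0.021, -0.83]] [0.5831, 0.2038, -0.2755, 2.2241, -0.7211, 0.2122, 2.6315] [0.2 0.4 0.6] 0.0502
tool travel mm [ 4.9 -0.3  2.5] norm 5.528031168402787
tilt 33.92 side 0.014 jaw yaw 0.0559 jaw z -0.021
```

View pics/w6.png

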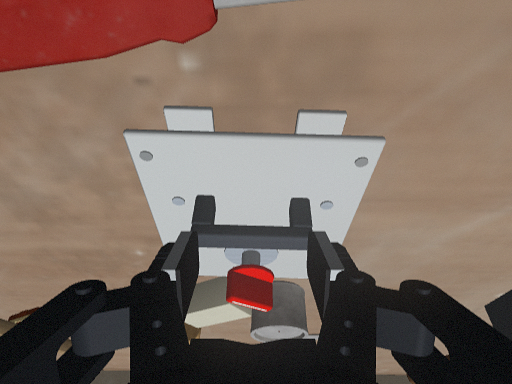

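Run:
```python
from h import *
from fitc import cov,q
p=snap('wrist','w7.png')
L=[[-.068,-.058,.004],[-.068,.058,.004],[.07,.058,.004],[.07,-.058,.004],[-.022,.03,.03],[-.022,-.03,.03],[.032,0,.04]]
print(proj(p,cov(q,np.array(L))).round(0).tolist())
s=ctrl.sense();M=R.from_quat(s['ee_rot']).as_matrix();t=s['eef_pos']
for o in [0,-.008,-.019,-.03]:
  print(o,proj(p,[t+M@[0,y,o] for y in (-.025,.025)]).round(0).tolist(), (t+M@[0,0,o]).round(4))
```

```text
[ 0.61484798 -0.17004091  0.04073863] [ 0.4  0.7 -0.2  0.4 -0.5 -0.5  0.4 -0.4]
handle pred px [[254.15942558 323.78564516]
 [101.97514256 321.11354163]]
h [-0.02352977  0.02950512  0.03      ]
h [-0.02245192 -0.02998433  0.03      ]
stud pred px [[176.30317813 459.89109234]
 [213.90092647 460.47773516]
 [138.66517711 459.30382146]]
[[122.0, 135.0], [390.0, 142.0], [329.0, 281.0], [174.0, 277.0], [314.0, 247.0], [191.0, 244.0], [251.0, 308.0]]
0 [[207.0, 227.0], [300.0, 227.0]] [ 0.6016 -0.1705  0.0227]
-0.008 [[205.0, 233.0], [302.0, 233.0]] [ 0.5972 -0.1706  0.0293]
-0.019 [[202.0, 242.0], [305.0, 242.0]] [ 0.591  -0.1707  0.0384]
-0.03 [[199.0, 252.0], [309.0, 252.0]] [ 0.5849 -0.1709  0.0475]
```

Run:
```python
import cv2
a=cv2.imread('pics/w7.png')[185:345,140:370]; a=cv2.convertScaleAbs(a,alpha=1.8,beta=20); cv2.imwrite('pics/w7z.png',cv2.resize(a,None,fx=3.4,fy=3.4,interpolation=cv2.INTER_CUBIC))
```

```text
(no output)
```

View pics/w7z.png

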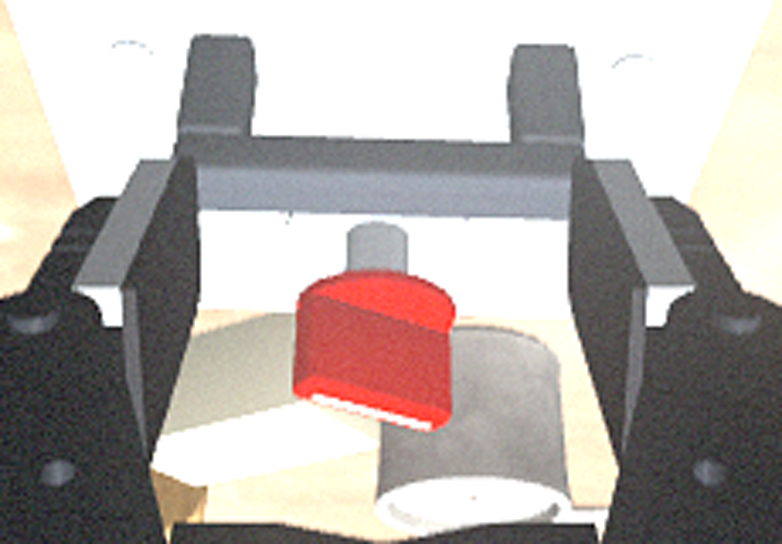

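step_arm:
  plan:
    - {"hand": 85,"travel": [3,0,0],"spin": 0.02}
    - {"hand": 85,"travel": [2,0,0],"spin": 0}
    - {"hand": 85,"travel": [0,0,0],"spin": 0}
    - {"hand": 85,"travel": [0,0,8],"spin": 0}
    - {"hand": 85,"travel": [0,0,6],"spin": 0}
    - {"hand": 85,"travel": [0,0,0],"spin": 0}

```text
t: 12.65
eef_pos: [0.6049, -0.1705, 0.0076]
ee_rot: [-0.019, 0.956, 0.001, 0.292]
force: [0.1, -0.3, 0.2]
opening: 0.0851
```

```bash
python3 st.py .603 -.171 .010
```

```text
12.65 [ 0.6049 -0.1705  0.0076] [[-0.829, -0.037, 0.558], [-0.035, 0.999, 0.014], [-0.558, -0.008, -0.83]] [0.6433, 0.2462, -0.3445, 2.2213, -0.7292, 0.1714, 2.6317] [ 0.1 -0.3  0.2] 0.0851
tool travel mm [ 0.3 -0.5 -3.1] norm 3.140355447391177
tilt 33.92 side 0.014 jaw yaw 0.0372 jaw z -0.008
```

step_arm:
  plan:
    - {"hand": 66,"travel": [0,0,0],"spin": 0}
    - {"hand": 66,"travel": [0,0,0],"spin": 0}
    - {"hand": 66,"travel": [0,0,0],"spin": 0}

```text
t: 12.9
eef_pos: [0.6044, -0.1706, 0.007]
ee_rot: [-0.018, 0.956, 0.002, 0.291]
force: [0.7, -1.1, -0.0]
opening: 0.0663
```

```bash
python3 st.py
python3 - <<'E'
from h import *
p=snap('wrist','w8.png')
a=p['frame'][150:340,120:390]; a=cv2.convertScaleAbs(a,alpha=1.8,beta=20); cv2.imwrite('pics/w8z.png',cv2.resize(a,None,fx=2.9,fy=2.9,interpolation=cv2.INTER_CUBIC)[:,:,::-1])
E
```

```text
12.9 [ 0.6044 -0.1706  0.007 ] [[-0.83, -0.036, 0.557], [-0.034, 0.999, 0.014], [-0.557, -0.007, -0.83]] [0.6443, 0.247, -0.3446, 2.2213, -0.7295, 0.1722, 2.6317] [ 0.7 -1.1 -0. ] 0.0663
tilt 33.86 side 0.014 jaw yaw 0.0364 jaw z -0.007
```

View pics/w8z.png

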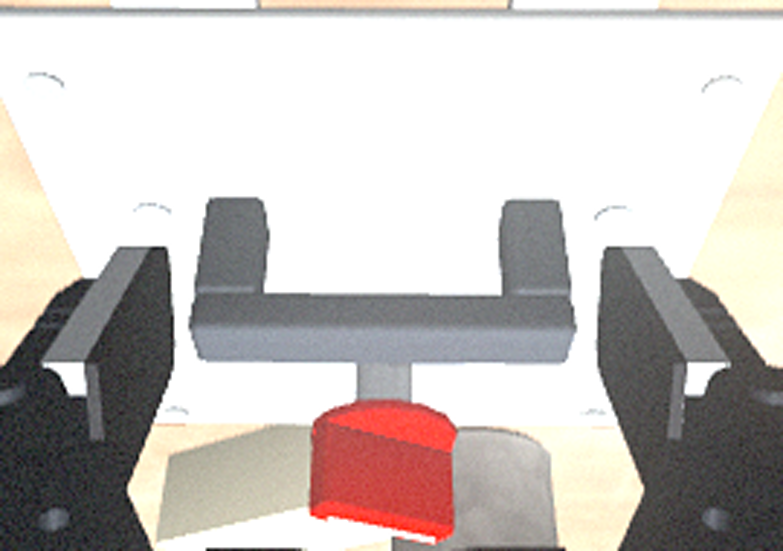

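step_arm:
  plan:
    - {"hand": 50,"travel": [0,0,0],"spin": 0}
    - {"hand": 50,"travel": [0,0,0],"spin": 0}
    - {"hand": 50,"travel": [0,0,0],"spin": 0}
    - {"hand": 50,"travel": [0,0,0],"spin": 0}
  grip_force: 45

```text
t: 13.28
eef_pos: [0.6043, -0.1708, 0.008]
ee_rot: [-0.019, 0.956, 0.002, 0.292]
force: [0.5, -0.3, -1.8]
opening: 0.0566
```

```bash
python3 st.py
python3 - <<'E'
from h import *
p=snap('wrist','w9.png')
a=p['frame'][150:340,120:390]; a=cv2.convertScaleAbs(a,alpha=1.8,beta=20); cv2.imwrite('pics/w9z.png',cv2.resize(a,None,fx=2.9,fy=2.9,interpolation=cv2.INTER_CUBIC)[:,:,::-1])
E
```

```text
13.28 [ 0.6043 -0.1708  0.008 ] [[-0.829, -0.037, 0.558], [-0.035, 0.999, 0.014], [-0.558, -0.008, -0.83]] [0.644, 0.2444, -0.3438, 2.2219, -0.7289, 0.1733, 2.6311] [ 0.5 -0.3 -1.8] 0.0566
tilt 33.9 side 0.014 jaw yaw 0.0365 jaw z -0.008
```

View pics/w9z.png

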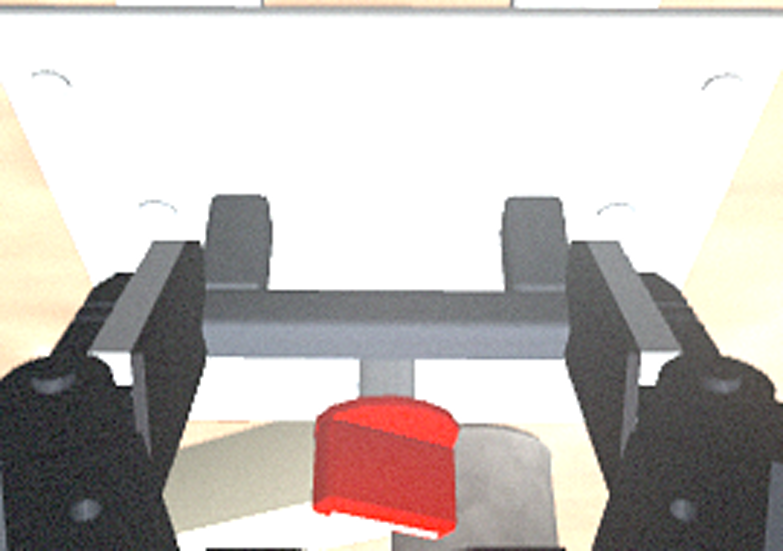

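step_arm:
  plan:
    - {"hand": 50,"travel": [-3,0,-4],"spin": 0}
    - {"hand": 50,"travel": [-6,0,-8],"spin": 0}
    - {"hand": 50,"travel": [-7,0,-10],"spin": 0}
    - {"hand": 50,"travel": [-9,0,-13],"spin": 0}
    - {"hand": 50,"travel": [-9,0,-13],"spin": 0}
    - {"hand": 50,"travel": [-9,0,-13],"spin": 0}
    - {"hand": 50,"travel": [-9,0,-13],"spin": 0}

```text
t: 13.92
eef_pos: [0.5999, -0.1678, 0.0951]
ee_rot: [-0.017, 0.959, 0.005, 0.284]
force: [0.1, 0.0, -2.8]
opening: 0.0563
```

```bash
python3 st.py
python3 - <<'E'
from h import *
p=snap('wrist','w10.png');p=snap('scene','s10.png')
a=p['frame'][100:300,180:400];  cv2.imwrite('pics/s10z.png',cv2.resize(a,None,fx=3,fy=3,interpolation=cv2.INTER_CUBIC)[:,:,::-1])
E
```

```text
13.92 [ 0.5999 -0.1678  0.0951] [[-0.838, -0.036, 0.545], [-0.031, 0.999, 0.02], [-0.545, -0.0, -0.838]] [0.49, 0.0682, -0.1744, 2.1716, -0.4795, 0.3964, 2.3233] [ 0.1  0.  -2.8] 0.0563
tilt 33.04 side 0.02 jaw yaw 0.0363 jaw z -0.0
```

View pics/w10.png

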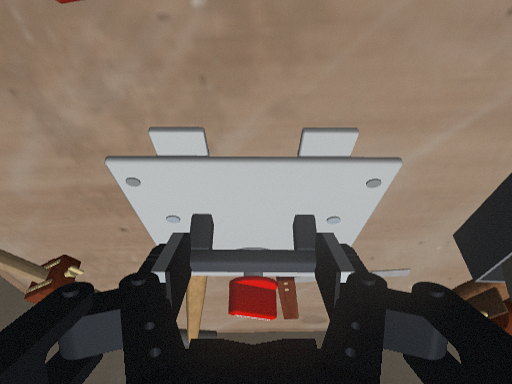

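View pics/s10z.png

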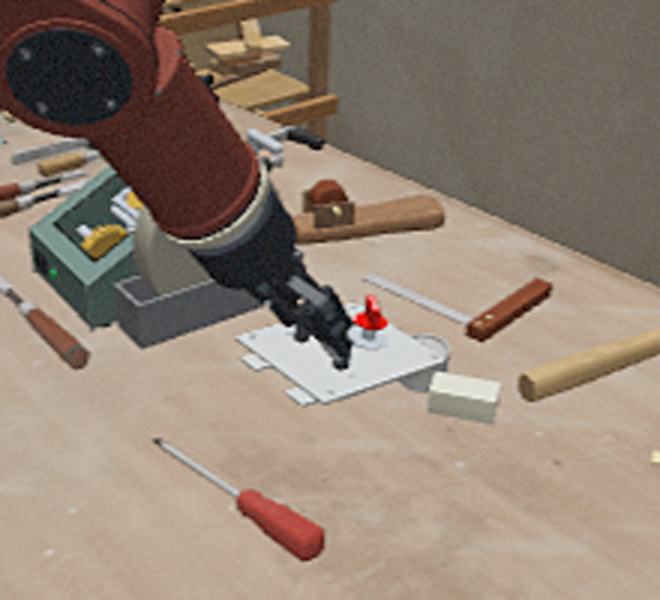

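Run:
```python
import cv2
a=cv2.imread('pics/w10.png')[110:330,95:415]; a=cv2.convertScaleAbs(a,alpha=1.6,beta=10); cv2.imwrite('pics/w10z.png',cv2.resize(a,None,fx=2.5,fy=2.5,interpolation=cv2.INTER_CUBIC))
```

```text
(no output)
```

View pics/w10z.png

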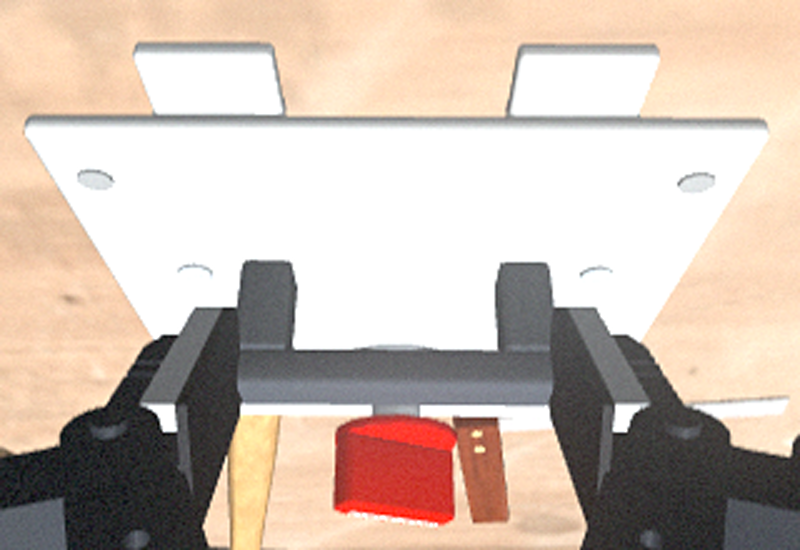

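```bash
cat > fith.py <<'E'
from h import *
from scipy.optimize import least_squares
def fit(cam,pts,uv,mask,q0):
    # q: x,y,z,rotvec zyx (yaw,pitch,roll)
    def m(q): 
        e=(proj(cam,R.from_euler('ZYX',q[3:]).apply(pts)+q[:3])-uv)*mask
        return np.r_[e.ravel()]
    r=least_squares(m,q0,x_scale=[.1,.1,.1,1,1,1]); return r.x,r.fun
E
cat > a10.py <<'E'
from fith import *
p=ctrl.camera('wrist')
pts=np.array([[-.068,-.058,.004],[-.068,.058,.004],[.07,0,.004],[-.028,0,.03],[-.016,0,.03],[-.060,-.041,.004],[-.06,.041,.004],[.032,0,.04]])
z=lambda a,b:(95+a/2.5,110+b/2.5)
uv=np.array([z(27,118),z(767,122),z(0,416),z(396,378),z(396,404),z(155,114),z(640,116),z(395,515)])
mask=np.array([[1,1],[1,1],[0,1],[1,1],[0,1],[0,0],[0,0],[.5,.5]])
q,f=fit(p,pts,uv,mask,[.61,-.17,.1,.04,0,0]); print(q.round(4),np.degrees(q[3:]).round(1),f.round(1))
s=ctrl.sense(); M=R.from_quat(s['ee_rot'])
rel=M.inv()*R.from_euler('ZYX',q[3:]); print('cover in tool pos mm',(M.inv().apply(q[:3]-s['eef_pos'])*1000).round(1))
hp=R.from_euler('ZYX',q[3:]).apply([-.022,0,.02])+q[:3]; print('handle mid in tool',(M.inv().apply(hp-s['eef_pos'])*1000).round(1))
E
python3 a10.py
```

```text
[ 6.100e-01 -1.684e-01  9.350e-02  3.300e-02  1.223e-01  2.000e-04] [1.9 7.  0. ] [-0.4  0.7  0.5  0.6  0.   0.9 -0.1 -0.6 -0.  -1.5 -0.   0.   0.   0.
 -0.2  0.1]
cover in tool pos mm [-6.  -0.6  6.8]
handle mid in tool [ -2.1  -0.6 -22.7]
```

step_arm:
  plan:
    - {"hand": 50,"travel": [-10,0,-15],"spin": 0}
    - {"hand": 50,"travel": [-16,0,-25],"spin": 0}
    - {"hand": 50,"travel": [-16,0,-25],"spin": 0.02}
    - {"hand": 50,"travel": [-16,0,-25],"spin": 0.02}
    - {"hand": 50,"travel": [-16,5,-25],"spin": 0.02}
    - {"hand": 50,"travel": [-10,15,-14],"spin": 0}
    - {"hand": 50,"travel": [0,30,0],"spin": 0}
    - {"hand": 50,"travel": [0,35,0],"spin": 0}

```text
t: 14.73
eef_pos: [0.5954, -0.088, 0.2432]
ee_rot: [0.018, 0.961, 0.017, 0.276]
force: [0.9, 0.2, -3.7]
opening: 0.0567
```

```bash
python3 st.py .56 .185 .25
```

```text
14.73 [ 0.5954 -0.088   0.2432] [[-0.847, 0.026, 0.53], [0.045, 0.999, 0.022], [-0.529, 0.042, -0.848]] [0.4476, -0.1556, -0.282, 2.0368, -0.2265, 0.7147, 1.8196] [ 0.9  0.2 -3.7] 0.0567
tool travel mm [ 38.5 272.  -18.5] norm 275.3607681533722
tilt 32.03 side 0.022 jaw yaw -0.0262 jaw z 0.042
```

```bash
cat > place.py <<'E'
from h import *
import sys
F=np.array([.5932,.1866,.0964]); Rf=R.from_euler('z',-.0296)*R.from_euler('y',-np.radians(26))
def tgt(th,off=.017,up=0,dz=0):
    c,s_=np.cos(np.radians(th)),np.sin(np.radians(th)); P=np.array([.070+off,0,0])
    G=P+-.092*np.array([c,0,-s_])+.020*np.array([s_,0,c])
    g=Rf.apply(G+[0,0,dz])+F+[0,0,up]
    s=ctrl.sense(); M=R.from_quat(s['ee_rot']); return g+M.apply(np.array([2.1,.6,22.7])/1000)
if __name__=='__main__':
    s=ctrl.sense(); M=R.from_quat(s['ee_rot'])
    print('now',s['eef_pos'].round(4),'F',s['force'].round(1))
    for a in sys.argv[1:]:
        v=[float(x) for x in a.split(',')]; t=tgt(*v); print(a,t.round(4),'tool mm',(M.inv().apply(t-s['eef_pos'])*1000).round(1))
E
python3 place.py 33,.017,.06 33 20 10 0
```

```text
now [ 0.5954 -0.088   0.2432] F [ 0.9  0.2 -3.7]
33,.017,.06 [0.5928 0.1881 0.2053] tool mm [ 34.5 274.1  36.8]
33 [0.5928 0.1881 0.1453] tool mm [ 66.3 271.6  87.7]
20 [0.5881 0.1882 0.1245] tool mm [ 81.3 270.7 102.8]
10 [0.5877 0.1883 0.1081] tool mm [ 90.3 270.  116.5]
0 [0.5902 0.1882 0.0919] tool mm [ 96.7 269.3 131.6]
```

step_arm:
  plan:
    - {"hand": 50,"travel": [0,37,0],"spin": 0}
    - {"hand": 50,"travel": [0,37,0],"spin": 0}
    - {"hand": 50,"travel": [0,37,0],"spin": 0}
    - {"hand": 50,"travel": [0,37,0],"spin": 0}
    - {"hand": 50,"travel": [0,33,0],"spin": 0}
    - {"hand": 50,"travel": [0,26,0],"spin": 0}
    - {"hand": 50,"travel": [0,18,0],"spin": 0}
    - {"hand": 50,"travel": [0,10,0],"spin": 0}
    - {"hand": 50,"travel": [0,0,0],"spin": 0}

```text
t: 15.48
eef_pos: [0.5927, 0.1686, 0.2388]
ee_rot: [0.013, 0.963, 0.023, 0.267]
force: [-0.2, 0.5, -3.1]
opening: 0.0569
```

```bash
python3 st.py; python3 place.py 33,.017,.06 33 0
```

```text
15.48 [0.5927 0.1686 0.2388] [[-0.858, 0.012, 0.514], [0.036, 0.999, 0.037], [-0.513, 0.05, -0.857]] [0.3555, -0.1131, -0.7643, 1.979, 0.1513, 0.7383, 1.033] [-0.2  0.5 -3.1] 0.0569
tilt 30.98 side 0.037 jaw yaw -0.0121 jaw z 0.05
now [0.5927 0.1686 0.2388] F [-0.2  0.5 -3.1]
33,.017,.06 [0.5924 0.1884 0.2051] tool mm [18.3 18.1 29.5]
33 [0.5924 0.1884 0.1451] tool mm [49.1 15.1 80.9]
0 [0.5898 0.1885 0.0917] tool mm [ 78.7  12.4 125.3]
```

step_arm:
  plan:
    - {"hand": 50,"travel": [6,7,8],"spin": 0}
    - {"hand": 50,"travel": [8,8,12],"spin": 0}
    - {"hand": 50,"travel": [4,3,9],"spin": 0}
    - {"hand": 50,"travel": [0,0,0],"spin": 0}

```text
t: 15.82
eef_pos: [0.59, 0.1869, 0.1986]
ee_rot: [0.012, 0.965, 0.023, 0.262]
force: [-0.6, -1.5, -3.7]
opening: 0.0564
```

```bash
python3 st.py; python3 place.py 33,.017,.06 33 0;python3 - <<'E'
from h import *
import pickle
p=snap('wrist','w11.png');pickle.dump(p,open('w11.pkl','wb'))
a=cv2.imread('pics/w11.png')[110:330,95:415]; a=cv2.convertScaleAbs(a,alpha=1.6,beta=10); cv2.imwrite('pics/w11z.png',cv2.resize(a,None,fx=2.5,fy=2.5,interpolation=cv2.INTER_CUBIC))
E
```

```text
15.82 [0.59   0.1869 0.1986] [[-0.862, 0.011, 0.507], [0.036, 0.999, 0.039], [-0.505, 0.052, -0.861]] [0.3473, -0.0513, -0.8224, 2.0166, 0.2637, 0.6824, 0.8968] [-0.6 -1.5 -3.7] 0.0564
tilt 30.46 side 0.039 jaw yaw -0.0113 jaw z 0.052
now [0.59   0.1869 0.1986] F [-0.6 -1.5 -3.7]
33,.017,.06 [0.5922 0.1885 0.205 ] tool mm [-5.1  2.  -4.3]
33 [0.5922 0.1885 0.145 ] tool mm [25.2 -1.1 47.4]
0 [0.5896 0.1885 0.0916] tool mm [54.4 -3.9 92.1]
```

View pics/w11z.png

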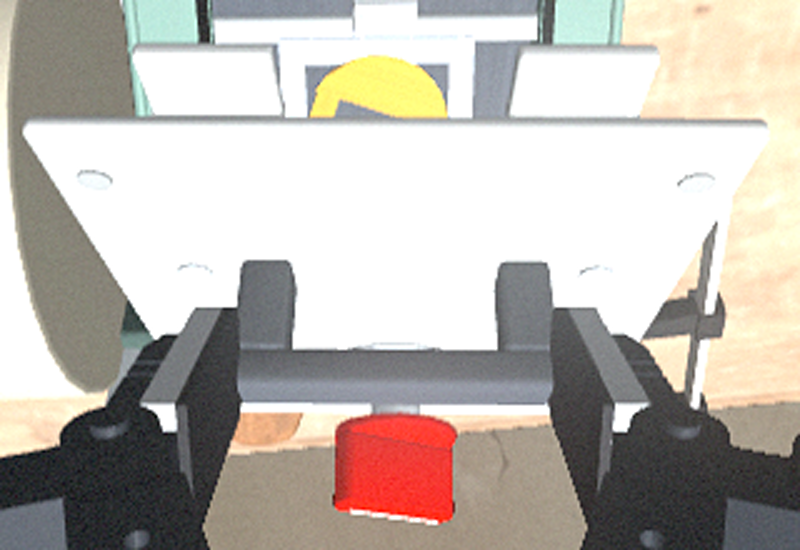

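step_arm:
  plan:
    - {"hand": 50,"travel": [6,0,9],"spin": 0}
    - {"hand": 50,"travel": [6,0,11],"spin": 0}
    - {"hand": 50,"travel": [5,0,10],"spin": 0}
    - {"hand": 50,"travel": [3,0,6],"spin": 0}
    - {"hand": 50,"travel": [0,0,0],"spin": 0}

```text
t: 16.28
eef_pos: [0.5918, 0.1833, 0.1567]
ee_rot: [0.015, 0.965, 0.023, 0.261]
force: [-0.9, 0.1, -2.3]
opening: 0.0566
```

```bash
python3 st.py; python3 place.py  30 20 10 0
```

```text
16.28 [0.5918 0.1833 0.1567] [[-0.863, 0.017, 0.505], [0.04, 0.999, 0.036], [-0.503, 0.052, -0.862]] [0.3422, 0.0116, -0.8375, 2.0646, 0.3843, 0.6122, 0.7821] [-0.9  0.1 -2.3] 0.0566
tilt 30.34 side 0.036 jaw yaw -0.0167 jaw z 0.052
now [0.5918 0.1833 0.1567] F [-0.9  0.1 -2.3]
30 [0.5907 0.1885 0.1403] tool mm [ 9.5  4.3 13.8]
20 [0.5875 0.1886 0.1242] tool mm [20.3  3.5 26. ]
10 [0.5871 0.1886 0.1078] tool mm [28.9  2.7 40. ]
0 [0.5896 0.1885 0.0916] tool mm [34.9  1.8 55.2]
```

step_arm:
  plan:
    - {"hand": 50,"travel": [4,2,5],"spin": 0}
    - {"hand": 50,"travel": [4,2,6],"spin": 0}
    - {"hand": 50,"travel": [3,0,4],"spin": 0}
    - {"hand": 50,"travel": [3,0,4],"spin": 0}
    - {"hand": 50,"travel": [0,0,0],"spin": 0}

```text
t: 16.7
eef_pos: [0.5913, 0.1861, 0.1354]
ee_rot: [0.016, 0.965, 0.023, 0.262]
force: [-0.6, -1.2, -1.1]
opening: 0.0565
```

```bash
python3 st.py; python3 place.py  30 20 10 0
python3 - <<'E'
from h import *
import pickle
p=snap('wrist','w12.png');pickle.dump(p,open('w12.pkl','wb'))
E
```

```text
16.7 [0.5913 0.1861 0.1354] [[-0.862, 0.02, 0.507], [0.043, 0.998, 0.035], [-0.505, 0.052, -0.861]] [0.3238, 0.048, -0.8413, 2.0882, 0.4746, 0.581, 0.6872] [-0.6 -1.2 -1.1] 0.0565
tilt 30.48 side 0.035 jaw yaw -0.0197 jaw z 0.052
now [0.5913 0.1861 0.1354] F [-0.6 -1.2 -1.1]
30 [0.5907 0.1884 0.1403] tool mm [-1.8  2.6 -4.5]
20 [0.5875 0.1885 0.1242] tool mm [9.1 1.8 7.8]
10 [0.5872 0.1885 0.1078] tool mm [17.7  0.9 21.7]
0 [0.5897 0.1885 0.0916] tool mm [23.7  0.  37. ]
```

View pics/w12.png

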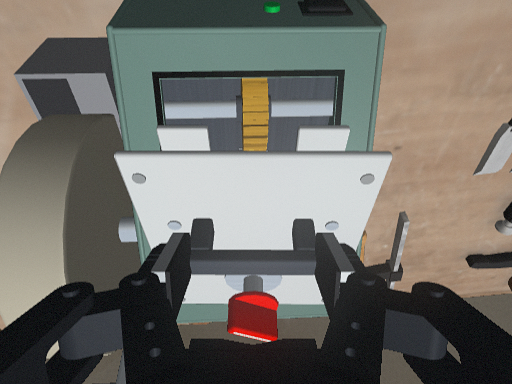

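step_arm:
  plan:
    - {"hand": 50,"travel": [5,1,4],"spin": 0}
    - {"hand": 50,"travel": [4,1,5],"spin": 0}
    - {"hand": 50,"travel": [4,0,5],"spin": 0}
    - {"hand": 50,"travel": [4,0,6],"spin": 0}
    - {"hand": 50,"travel": [0,0,0],"spin": 0}

```text
t: 17.17
eef_pos: [0.5885, 0.1894, 0.1116]
ee_rot: [0.017, 0.964, 0.022, 0.265]
force: [-0.3, -0.2, -0.1]
opening: 0.0565
```

```bash
python3 st.py; python3 place.py  30 20 10 0
python3 - <<'E'
from h import *
import pickle
p=snap('wrist','w13.png');pickle.dump(p,open('w13.pkl','wb'))
E
```

```text
17.17 [0.5885 0.1894 0.1116] [[-0.859, 0.021, 0.511], [0.045, 0.998, 0.034], [-0.51, 0.052, -0.859]] [0.2936, 0.0844, -0.8354, 2.1193, 0.5845, 0.5463, 0.5705] [-0.3 -0.2 -0.1] 0.0565
tilt 30.77 side 0.034 jaw yaw -0.0209 jaw z 0.052
now [0.5885 0.1894 0.1116] F [-0.3 -0.2 -0.1]
30 [0.5908 0.1884 0.1404] tool mm [-16.8   0.6 -23.6]
20 [0.5876 0.1885 0.1243] tool mm [ -5.8  -0.3 -11.4]
10 [0.5873 0.1885 0.1079] tool mm [ 2.9 -1.1  2.5]
0 [0.5898 0.1885 0.0917] tool mm [ 9.  -2.  17.7]
```

View pics/w13.png

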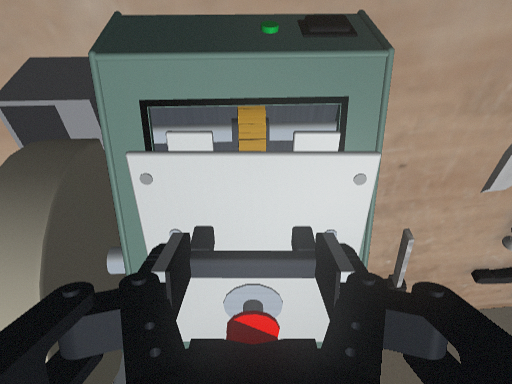

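step_arm:
  plan:
    - {"hand": 50,"travel": [3,-1,5],"spin": 0}
    - {"hand": 50,"travel": [3,-1,5],"spin": 0}
    - {"hand": 50,"travel": [2,0,5],"spin": 0}
    - {"hand": 50,"travel": [1,0,4],"spin": 0}
    - {"hand": 50,"travel": [0,0,0],"spin": 0}

```text
t: 17.63
eef_pos: [0.5899, 0.1901, 0.0927]
ee_rot: [0.017, 0.963, 0.022, 0.266]
force: [-12.9, -3.4, 11.6]
opening: 0.0565
```

```bash
python3 st.py; python3 place.py 10 0
python3 - <<'E'
from h import *
import pickle
p=snap('wrist','w14.png');pickle.dump(p,open('w14.pkl','wb'))
E
```

```text
17.63 [0.5899 0.1901 0.0927] [[-0.857, 0.021, 0.514], [0.044, 0.998, 0.033], [-0.513, 0.051, -0.857]] [0.2637, 0.1215, -0.818, 2.1362, 0.6829, 0.5238, 0.4758] [-12.9  -3.4  11.6] 0.0565
tilt 30.97 side 0.033 jaw yaw -0.0211 jaw z 0.051
now [0.5899 0.1901 0.0927] F [-12.9  -3.4  11.6]
10 [0.5873 0.1885 0.1079] tool mm [ -5.7  -0.9 -14.4]
0 [0.5898 0.1884 0.0917] tool mm [ 0.5 -1.7  0.8]
```

View pics/w14.png

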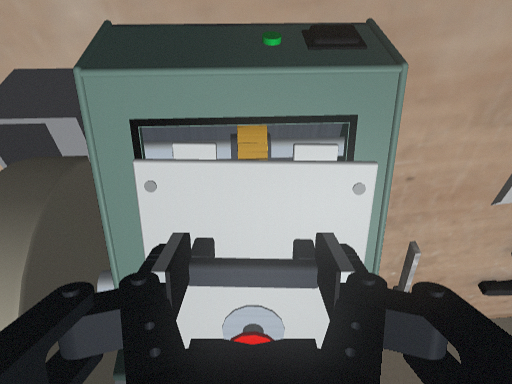

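Run:
```python
import cv2
a=cv2.imread('pics/w14.png')[100:345,95:415]; a=cv2.convertScaleAbs(a,alpha=1.6,beta=10); cv2.imwrite('pics/w14z.png',cv2.resize(a,None,fx=2.4,fy=2.4,interpolation=cv2.INTER_CUBIC))
```

```text
(no output)
```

View pics/w14z.png

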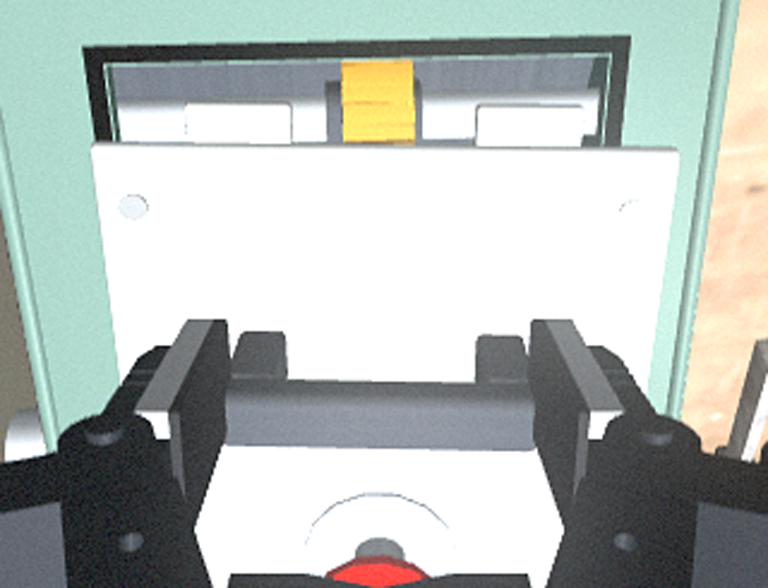

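```bash
cat > a14.py <<'E'
from fith import *
import pickle
p=pickle.load(open('w14.pkl','rb'))
F=np.array([.5932,.1866,.0964]); Rf=R.from_euler('z',-.0296)*R.from_euler('y',-np.radians(26))
z=lambda a,b:(95+a/2.4,100+b/2.4)
print('rim pred',((proj(p,Rf.apply([[-.0636,-.0536,0],[-.0636,.0536,0]])+F)-[95,100])*2.4).round(0).tolist(),'obs (83,47),(630,37)')
# plate lower (bottom-visible) & top corners
pts=np.array([[-.068,-.058,.004],[-.068,.058,.004],[-.028,0,.03],[-.016,0,.03],[-.074,-.030,-.0065],[-.074,.030,-.0065]])
uv=np.array([z(94,145),z(678,149),z(380,384),z(380,448),z(239,103),z(530,106)])
# note: leg 350.. edge ordering
mask=np.array([[1,1],[1,1],[1,1],[0,1],[1,1],[1,1]])
q,f=fit(p,pts,uv,mask,[.61,.186,.11,-.03,-.4,0]); print(q.round(4),np.degrees(q[3:]).round(1),f.round(1))
C=R.from_euler('ZYX',q[3:])
print('in face mm',(Rf.inv().apply(q[:3]-F)*1000).round(1),'rot',np.degrees((Rf.inv()*C).as_euler('ZYX')).round(1))
E
python3 a14.py
```

```text
rim pred [[84.0, 48.0], [628.0, 36.0]] obs (83,47),(630,37)
[ 0.6117  0.189   0.1129 -0.054  -0.5272  0.0845] [ -3.1 -30.2   4.8] [ 0.  -1.4 -0.3 -1.2 -0.   2.  -0.  -0.5  1.1  0.7 -0.8  0.2]
in face mm [23.8  2.9  6.7] rot [-1.2 -4.2  4.2]
```

step_arm:
  plan:
    - {"hand": 50,"travel": [0,0,-3],"spin": 0}
    - {"hand": 50,"travel": [3,-1.5,-1],"spin": 0}
    - {"hand": 50,"travel": [4,-2,0],"spin": 0}
    - {"hand": 50,"travel": [0,0,3],"spin": 0}
    - {"hand": 50,"travel": [0,0,3],"spin": 0}
    - {"hand": 50,"travel": [0,0,0],"spin": 0}

```text
t: 18.18
eef_pos: [0.5851, 0.1874, 0.0876]
ee_rot: [0.017, 0.963, 0.022, 0.268]
force: [-5.8, 0.8, 7.7]
opening: 0.0567
```

```bash
python3 st.py; python3 place.py 10 0
python3 - <<'E'
from h import *
import pickle
p=snap('wrist','w15.png');pickle.dump(p,open('w15.pkl','wb'))
a=cv2.imread('pics/w15.png')[100:345,95:415]; a=cv2.convertScaleAbs(a,alpha=1.6,beta=10); cv2.imwrite('pics/w15z.png',cv2.resize(a,None,fx=2.4,fy=2.4,interpolation=cv2.INTER_CUBIC))
E
```

```text
18.18 [0.5851 0.1874 0.0876] [[-0.856, 0.02, 0.517], [0.044, 0.998, 0.034], [-0.516, 0.052, -0.855]] [0.2634, 0.1156, -0.8154, 2.1554, 0.6969, 0.507, 0.4589] [-5.8  0.8  7.7] 0.0567
tilt 31.16 side 0.034 jaw yaw -0.0202 jaw z 0.052
now [0.5851 0.1874 0.0876] F [-5.8  0.8  7.7]
10 [0.5874 0.1885 0.1079] tool mm [-12.4   2.3 -16.2]
0 [0.5899 0.1885 0.0917] tool mm [-6.2  1.4 -1. ]
```

View pics/w15z.png

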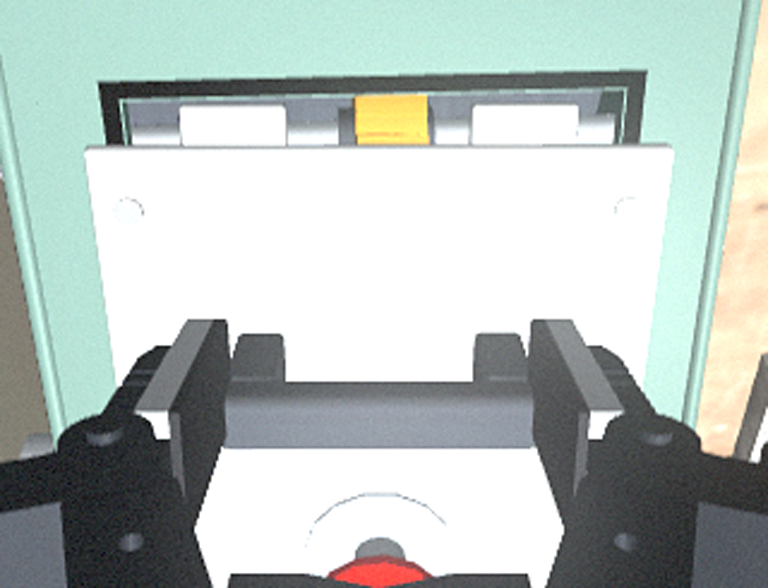

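```bash
sed -e "s/w14/w15/" -e "s/z(94,145),z(678,149),z(380,384),z(380,448),z(239,103),z(530,106)/z(86,147),z(672,149),z(380,384),z(380,448),z(235,106),z(524,106)/" -e "s/(83,47),(630,37)/(100,84),(646,72)/" a14.py > a15.py; python3 a15.py
```

```text
rim pred [[100.0, 84.0], [644.0, 71.0]] obs (100,84),(646,72)
[ 0.6061  0.1853  0.1093 -0.0563 -0.5544  0.0581] [ -3.2 -31.8   3.3] [ 0.6 -1.5 -0.5 -1.6 -0.   2.  -0.   0.   0.5  0.3 -0.6  0.7]
in face mm [17.3 -0.9  5.9] rot [-1.3 -5.8  2.7]
```

step_arm:
  plan:
    - {"hand": 50,"travel": [0,1,0],"spin": -0.02}
    - {"hand": 50,"travel": [0,0,0],"spin": 0}
    - {"hand": 59,"travel": [0,0,0],"spin": 0}
    - {"hand": 62,"travel": [0,0,0],"spin": 0}
    - {"hand": 62,"travel": [0,0,0],"spin": 0}

```text
t: 18.65
eef_pos: [0.5855, 0.187, 0.0864]
ee_rot: [0.008, 0.963, 0.018, 0.268]
force: [0.0, -0.5, 0.6]
opening: 0.062
```

```bash
python3 st.py
python3 - <<'E'
from h import *
import pickle
p=snap('wrist','w16.png');pickle.dump(p,open('w16.pkl','wb'))
a=cv2.imread('pics/w16.png')[100:345,95:415]; a=cv2.convertScaleAbs(a,alpha=1.6,beta=10); cv2.imwrite('pics/w16z.png',cv2.resize(a,None,fx=2.4,fy=2.4,interpolation=cv2.INTER_CUBIC))
E
```

```text
18.65 [0.5855 0.187  0.0864] [[-0.857, 0.005, 0.516], [0.025, 0.999, 0.031], [-0.516, 0.04, -0.856]] [0.2615, 0.1199, -0.8154, 2.1541, 0.7052, 0.5106, 0.4708] [ 0.  -0.5  0.6] 0.062
tilt 31.09 side 0.031 jaw yaw -0.0048 jaw z 0.04
```

View pics/w16z.png

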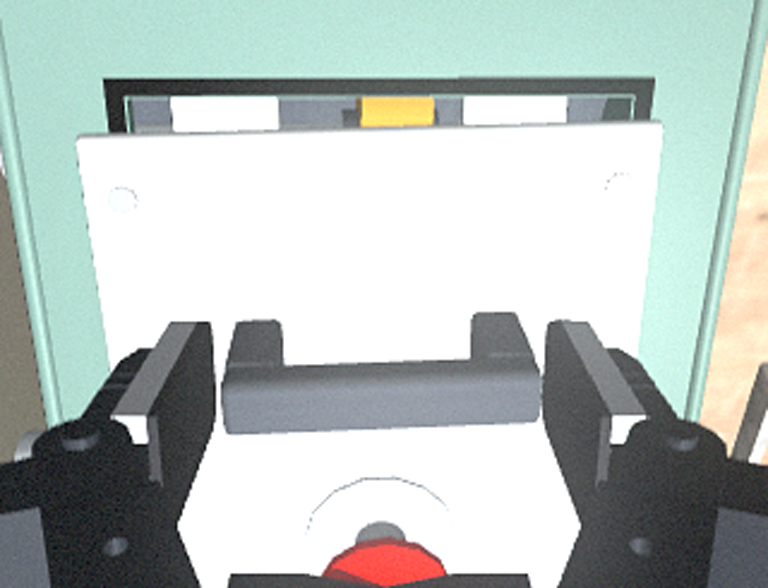

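Run:
```python
import cv2
a=cv2.imread('pics/w16.png')[120:345,110:400];  a=cv2.convertScaleAbs(a,alpha=1.0,beta=0); cv2.imwrite('pics/w16y.png',cv2.resize(a,None,fx=2.6,fy=2.6,interpolation=cv2.INTER_CUBIC))
```

```text
(no output)
```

View pics/w16y.png

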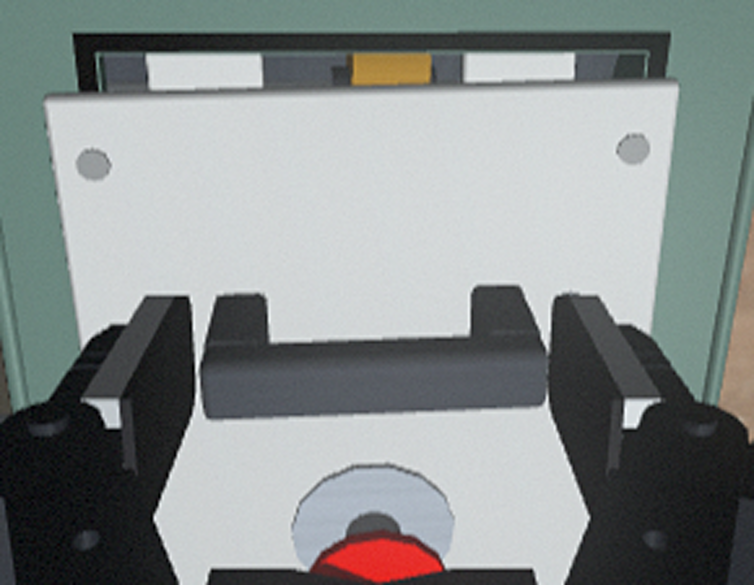

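```bash
cat > a16.py <<'E'
from fith import *
import pickle,sys,json
F=np.array([.5932,.1866,.0964]); Rf=R.from_euler('z',-.0296)*R.from_euler('y',-np.radians(26))
def go(p,names,uv):
    D={'pl':[-.068,-.058,.004],'pr':[-.068,.058,.004],'hl':[-.016,-.03,.03],'hr':[-.016,.03,.03],'HL':[-.028,-.03,.03],'HR':[-.028,.03,.03],'sc':[.032,0,.04],'bl':[.07,-.058,.004],'br':[.07,.058,.004]}
    pts=np.array([D[n] for n in names]); uv=np.array(uv,float)
    q,f=fit(p,pts,uv,np.ones((len(pts),2)),[.61,.186,.11,-.03,-.45,0])
    C=R.from_euler('ZYX',q[3:])
    print('in face mm',(Rf.inv().apply(q[:3]-F)*1000).round(1),'rot zyx deg',np.degrees((Rf.inv()*C).as_euler('ZYX')).round(1),f.round(1))
    print('rim pred',proj(p,Rf.apply([[-.0636,-.0536,0],[-.0636,.0536,0]])+F).round(1).tolist())
E
python3 - <<'E'
from a16 import *
p=pickle.load(open('w16.pkl','rb'))
z=lambda a,b:(110+a/2.6,120+b/2.6)
go(p,['pl','pr','hl','hr','HL','HR'],[z(46,98),z(678,82),z(205,418),z(546,406),z(203,348),z(543,340)])
E
```

```text
in face mm [14.7 -0.3 -2.4] rot zyx deg [ 1.2 -2.2  0.7] [ 1.6 -1.  -1.3 -0.8 -0.1 -1.1 -0.6 -1.1 -1.5  2.6  1.8  1.3]
rim pred [[138.6, 133.4], [366.8, 132.5]]
```

step_arm:
  plan:
    - {"hand": 50,"travel": [0,0,0],"spin": 0}
    - {"hand": 50,"travel": [0,0,0],"spin": 0}
    - {"hand": 50,"travel": [0,0,0],"spin": 0}
    - {"hand": 50,"travel": [4,0,0],"spin": 0}
    - {"hand": 50,"travel": [4,0,0],"spin": 0}
    - {"hand": 50,"travel": [4,0,0],"spin": 0}
    - {"hand": 50,"travel": [3,0,0],"spin": 0}
  grip_force: 20

```text
t: 19.28
eef_pos: [0.575, 0.1885, 0.0817]
ee_rot: [0.008, 0.962, 0.019, 0.271]
force: [-0.5, -1.1, 3.6]
opening: 0.059
```

```bash
python3 st.py
python3 - <<'E'
from h import *
import pickle
p=snap('wrist','w17.png');pickle.dump(p,open('w17.pkl','wb'))
a=cv2.imread('pics/w17.png')[120:345,110:400]; cv2.imwrite('pics/w17z.png',cv2.resize(a,None,fx=2.6,fy=2.6,interpolation=cv2.INTER_CUBIC))
E
```

```text
19.28 [0.575  0.1885 0.0817] [[-0.853, 0.005, 0.522], [0.026, 0.999, 0.033], [-0.521, 0.041, -0.852]] [0.2513, 0.1042, -0.8164, 2.1828, 0.7254, 0.4938, 0.4309] [-0.5 -1.1  3.6] 0.059
tilt 31.47 side 0.033 jaw yaw -0.0049 jaw z 0.041
```

View pics/w17z.png

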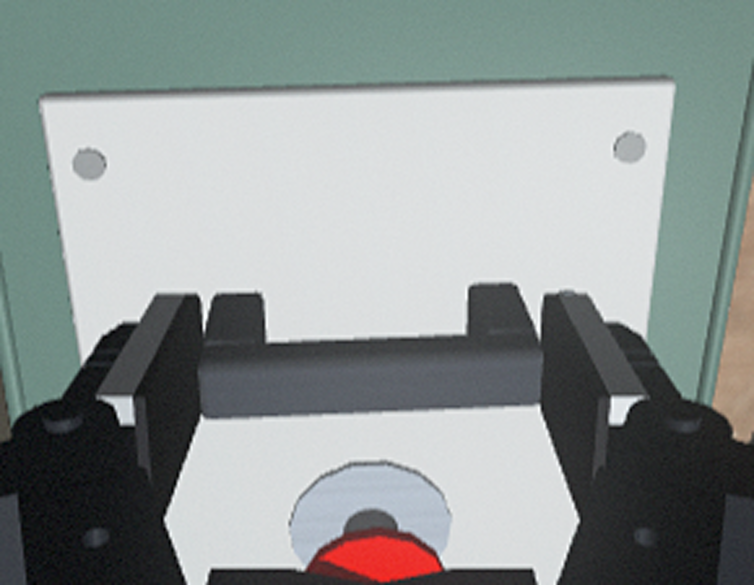

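step_arm:
  plan:
    - {"hand": 50,"travel": [3,0,0.3],"spin": 0}
    - {"hand": 50,"travel": [3,0,0.3],"spin": 0}
    - {"hand": 50,"travel": [3,0,0],"spin": 0}
    - {"hand": 50,"travel": [0,0,0],"spin": 0}

```text
t: 19.67
eef_pos: [0.5736, 0.1882, 0.0822]
ee_rot: [0.009, 0.961, 0.02, 0.277]
force: [1.6, 0.1, -3.4]
opening: 0.059
```

```bash
python3 st.py
python3 - <<'E'
from h import *
import pickle
p=snap('wrist','w18.png');pickle.dump(p,open('w18.pkl','wb'))
a=cv2.imread('pics/w18.png')[120:345,110:400]; cv2.imwrite('pics/w18z.png',cv2.resize(a,None,fx=2.6,fy=2.6,interpolation=cv2.INTER_CUBIC))
E
```

```text
19.67 [0.5736 0.1882 0.0822] [[-0.846, 0.007, 0.533], [0.029, 0.999, 0.033], [-0.532, 0.044, -0.846]] [0.2453, 0.0944, -0.8132, 2.1958, 0.7474, 0.4815, 0.4002] [ 1.6  0.1 -3.4] 0.059
tilt 32.2 side 0.033 jaw yaw -0.0072 jaw z 0.044
```

View pics/w18z.png

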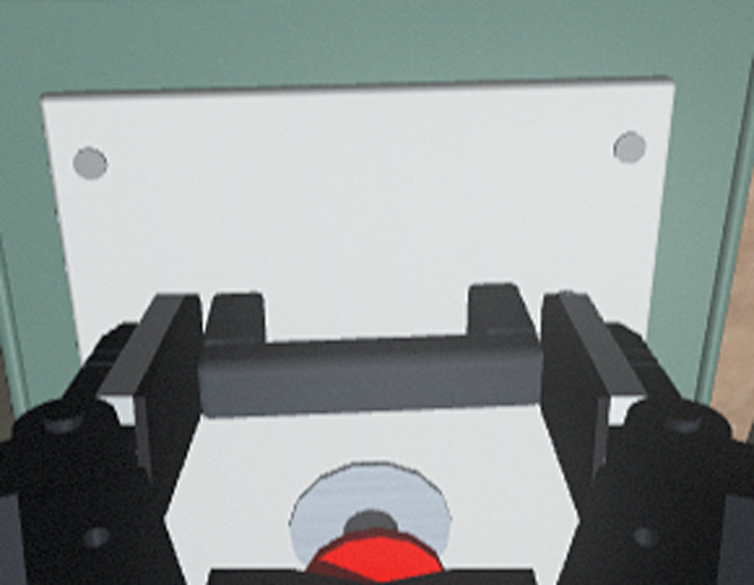

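Run:
```python
from a16 import *
z=lambda a,b:(110+a/2.6,120+b/2.6)
p=pickle.load(open('w18.pkl','rb'))
go(p,['pl','pr','hl','hr','HL','HR'],[z(42,97),z(674,80),z(202,418),z(542,404),z(200,347),z(540,339)])
for q in ['w14','w16','w18']:
    p=pickle.load(open(q+'.pkl','rb')); print(proj(p,Rf.apply([[-.068,-.058,.004],[-.068,.058,.004],[-.016,-.03,.03],[-.016,.03,.03]])+F).round(1).tolist())
print([np.round(z(*u),1).tolist() for u in [(42,97),(674,80),(202,418),(542,404)]])
```

```text
in face mm [ 1.9 -0.2 -0.9] rot zyx deg [ 0.9 -2.9  0.5] [ 1.5 -1.  -1.2 -0.7 -0.1 -1.4 -0.3 -1.  -1.5  2.8  1.7  1.1]
rim pred [[139.9, 160.1], [361.0, 157.3]]
[[115.9, 111.8], [369.9, 106.4], [180.4, 240.2], [317.1, 235.1]]
[[125.0, 125.5], [380.6, 124.7], [187.9, 256.7], [325.4, 253.9]]
[[126.7, 153.6], [374.2, 150.7], [188.6, 280.6], [320.6, 276.7]]
[[126.2, 157.3], [369.2, 150.8], [187.7, 280.8], [318.5, 275.4]]
```

step_arm:
  plan:
    - {"hand": 50,"travel": [3,-1,0],"spin": 0.02}
    - {"hand": 50,"travel": [2,0,0],"spin": 0.02}
    - {"hand": 62,"travel": [0,0,0],"spin": 0}
    - {"hand": 68,"travel": [0,0,0],"spin": 0}
    - {"hand": 68,"travel": [0,0,0],"spin": 0}

```text
t: 20.13
eef_pos: [0.5707, 0.1871, 0.0807]
ee_rot: [0.03, 0.96, 0.026, 0.278]
force: [-0.5, 0.1, 0.1]
opening: 0.0677
```

```bash
python3 st.py
python3 - <<'E'
from h import *
import pickle
p=snap('wrist','w19.png');pickle.dump(p,open('w19.pkl','wb'))
a=cv2.imread('pics/w19.png')[120:345,110:400]; cv2.imwrite('pics/w19z.png',cv2.resize(a,None,fx=2.6,fy=2.6,interpolation=cv2.INTER_CUBIC))
from a16 import Rf,F
print((((proj(p,Rf.apply([[-.068,-.058,.004],[-.068,.058,.004],[-.016,-.03,.03],[-.016,.03,.03]])+F))-[110,120])*2.6).round(1).tolist())
E
```

```text
20.13 [0.5707 0.1871 0.0807] [[-0.844, 0.043, 0.535], [0.072, 0.997, 0.033], [-0.532, 0.067, -0.844]] [0.2411, 0.0882, -0.8092, 2.2061, 0.7536, 0.4736, 0.3476] [-0.5  0.1  0.1] 0.0677
tilt 32.37 side 0.033 jaw yaw -0.0429 jaw z 0.067
[[44.6, 118.8], [683.1, 83.7], [216.8, 439.2], [556.8, 416.0]]
```

View pics/w19z.png

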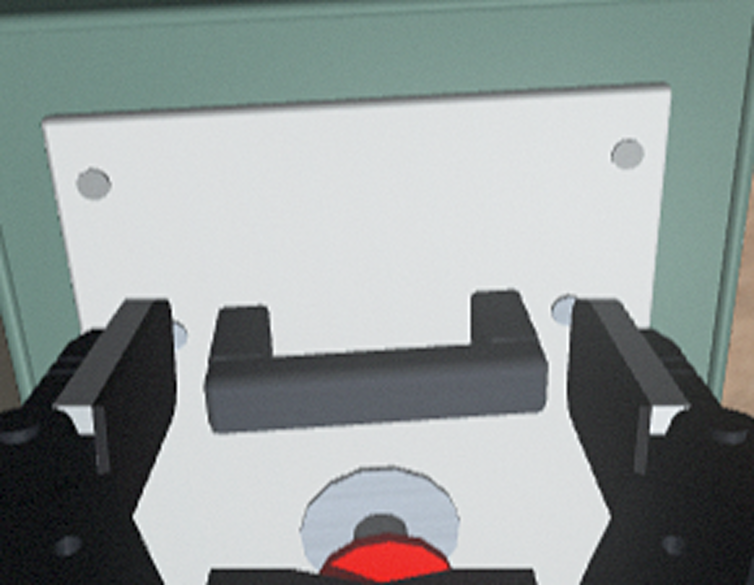

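step_arm:
  plan:
    - {"hand": 80,"travel": [0,0,-5],"spin": 0}
    - {"hand": 85,"travel": [0,0,-12],"spin": 0}
    - {"hand": 85,"travel": [-3,0,-20],"spin": 0}
    - {"hand": 85,"travel": [-6,0,-20],"spin": 0}
    - {"hand": 70,"travel": [-6,0,-20],"spin": 0}
    - {"hand": 50,"travel": [-6,0,-20],"spin": -0.12}
    - {"hand": 40,"travel": [0,0,-5],"spin": -0.12}
    - {"hand": 40,"travel": [0,0,0],"spin": -0.12}
    - {"hand": 40,"travel": [0,0,0],"spin": -0.12}

```text
t: 20.93
eef_pos: [0.5266, 0.1826, 0.1744]
ee_rot: [-0.205, 0.94, -0.04, 0.27]
force: [-0.5, 0.6, 1.1]
opening: 0.0402
```

```bash
python3 st.py
python3 - <<'E'
from h import *
import pickle
p=snap('wrist','w20.png');pickle.dump(p,open('w20.pkl','wb'))
from a16 import Rf,F
print((proj(p,Rf.apply([[-.068,-.058,.004],[-.068,.058,.004],[.07,.058,.004],[.07,-.058,.004],[-.016,-.03,.03],[-.016,.03,.03],[.032,0,.04]])+F)).round(1).tolist())
E
```

```text
20.93 [0.5266 0.1826 0.1744] [[-0.77, -0.364, 0.523], [-0.407, 0.913, 0.036], [-0.491, -0.186, -0.851]] [0.1689, -0.1923, -0.6834, 2.1823, 0.2043, 0.62, 1.3275] [-0.5  0.6  1.1] 0.0402
tilt 31.58 side 0.036 jaw yaw 0.3797 jaw z -0.186
[[213.8, 92.2], [348.1, 157.6], [269.8, 285.7], [151.6, 239.2], [217.3, 179.5], [289.8, 211.4], [227.1, 252.8]]
```

View pics/w20.png

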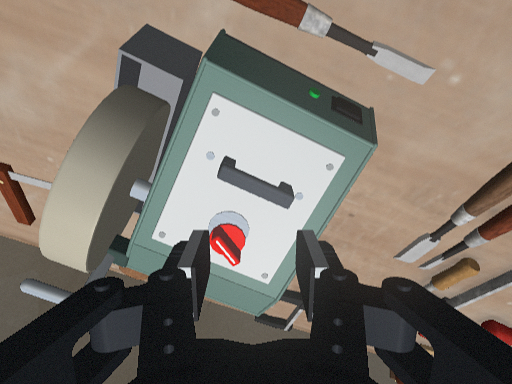

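Run:
```python
import cv2
a=cv2.imread('pics/w20.png')[195:285,180:280]; cv2.imwrite('pics/w20z.png',cv2.resize(a,None,fx=6,fy=6,interpolation=cv2.INTER_CUBIC))
```

```text
(no output)
```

View pics/w20z.png

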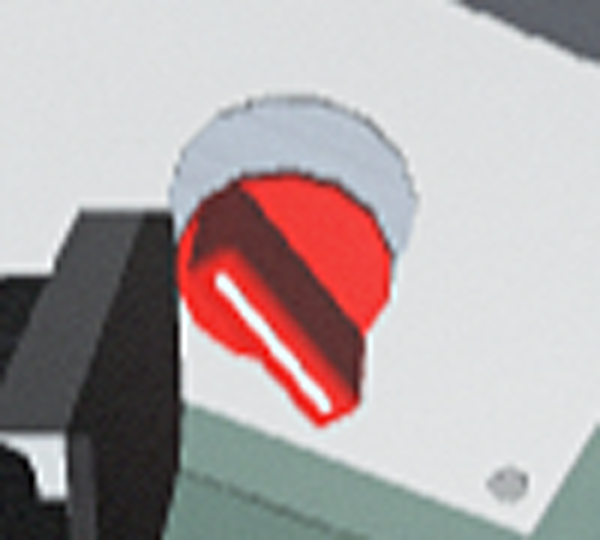

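Run:
```python
from a16 import *
p=pickle.load(open('w20.pkl','rb'))
def onface(uv,z):
    o,d=ray(p,uv); o=Rf.inv().apply(o-F); d=Rf.inv().apply(d); return o+d*(z-o[2])/d[2]
a,b=[onface((180+x/6,195+y/6),.04) for x,y in [(221,278),(323,406)]]
print(a,b,(a+b)/2); d=b-a; print('wing cw',np.arctan2(d[0],d[1]),np.linalg.norm(d))
c=ctrl.sense(); M=R.from_quat(c['ee_rot']).as_matrix(); y=Rf.inv().apply(M[:,1]); z=Rf.inv().apply(M[:,2])
print('jaw in face',y.round(3),'z',z.round(3), 'wing normal dir angle; jaw cw from face -y?', np.arctan2(y[0],y[1]))
```

```text
[ 0.02605992 -0.01116392  0.04      ] [0.03791359 0.00832879 0.04      ] [ 0.03198675 -0.00141756  0.04      ]
wing cw 0.5463597848035362 0.02281393194408124
jaw in face [-0.442  0.897  0.003] z [ 0.096  0.051 -0.994] wing normal dir angle; jaw cw from face -y? -0.45730458754516595
```

```bash
cat > stud.py <<'E'
from h import *
import sys
F=np.array([.5932,.1866,.0964]); Rf=R.from_euler('z',-.0296)*R.from_euler('y',-np.radians(26))
s=ctrl.sense(); M=R.from_quat(s['ee_rot'])
y=Rf.inv().apply(M.as_matrix()[:,1]); z=Rf.inv().apply(M.as_matrix()[:,2])
print(round(s['t'],2),'TCP face mm',(Rf.inv().apply(s['eef_pos']-F)*1000).round(1),'jaw ang',np.arctan2(y[0],y[1]).round(3),'=> wing',(np.arctan2(y[0],y[1])+np.pi/2).round(3),'jaw z',y[2].round(3),'toolz',z.round(3),'F face',Rf.inv().apply(s['force']).round(1),'open',round(s['opening'],4),'j',s['joints'].round(2).tolist())
for a in sys.argv[1:]:
    v=np.array([float(x) for x in a.split(',')])/1000
    print(a,'tool mm',(M.inv().apply(Rf.apply(v)+F-s['eef_pos'])*1000).round(1))
E
python3 stud.py 28,-3.5,72
```

```text
20.98 TCP face mm [-25.7  -6.1  99. ] jaw ang -0.457 => wing 1.113 jaw z 0.003 toolz [ 0.096  0.051 -0.994] F face [-0.5  0.1  0.2] open 0.0402 j [0.17, -0.19, -0.68, 2.18, 0.21, 0.62, 1.34]
28,-3.5,72 tool mm [-46.1 -21.5  32.1]
```

step_arm:
  plan:
    - {"hand": 30,"travel": [0,0,0],"spin": -0.12}
    - {"hand": 30,"travel": [0,0,0],"spin": -0.12}
    - {"hand": 30,"travel": [0,0,0],"spin": -0.12}
    - {"hand": 30,"travel": [0,0,0],"spin": -0.12}
    - {"hand": 30,"travel": [0,0,0],"spin": -0.02}
    - {"hand": 30,"travel": [0,0,0],"spin": 0}

```text
t: 21.48
eef_pos: [0.5233, 0.1828, 0.17]
ee_rot: [-0.434, 0.86, -0.105, 0.248]
force: [-0.8, -0.6, -0.1]
opening: 0.03
```

```bash
python3 stud.py 28,-3.5,72
```

```text
21.48 TCP face mm [-30.4  -5.9  96.7] jaw ang -0.952 => wing 0.619 jaw z -0.043 toolz [ 0.089  0.05  -0.995] F face [-0.8 -0.7  0.2] open 0.03 j [0.08, -0.18, -0.61, 2.19, 0.24, 0.63, 1.8]
28,-3.5,72 tool mm [-33.2 -45.1  29.9]
```

step_arm:
  plan:
    - {"hand": 30,"travel": [-8,-11,5],"spin": -0.07}
    - {"hand": 30,"travel": [-8,-11,5],"spin": 0}
    - {"hand": 30,"travel": [-8,-11,5],"spin": 0}
    - {"hand": 30,"travel": [-6,-8,5],"spin": 0}
    - {"hand": 30,"travel": [0,0,0],"spin": 0}

```text
t: 21.9
eef_pos: [0.5774, 0.1853, 0.1774]
ee_rot: [-0.455, 0.849, -0.11, 0.244]
force: [-0.2, 0.1, 0.1]
opening: 0.03
```

```bash
python3 stud.py 28,-3.5,72 33,-1,22
python3 - <<'E'
from h import *
import pickle
p=snap('wrist','w21.png');pickle.dump(p,open('w21.pkl','wb'))
E
```

```text
21.9 TCP face mm [21.3 -1.8 79.7] jaw ang -0.999 => wing 0.571 jaw z -0.045 toolz [ 0.086  0.05  -0.995] F face [-0.1  0.1  0.2] open 0.03 j [0.1, -0.06, -0.6, 2.08, 0.32, 0.64, 1.83]
28,-3.5,72 tool mm [-1.4 -6.2  8.1]
33,-1,22 tool mm [-1.8 -6.8 58.4]
```

View pics/w21.png

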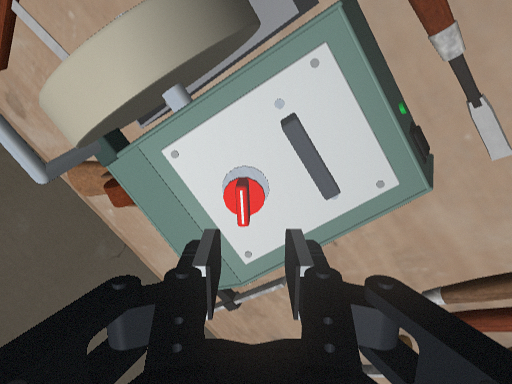

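step_arm:
  plan:
    - {"hand": 30,"travel": [-1,-4,9],"spin": 0}
    - {"hand": 30,"travel": [-1,-3,12],"spin": 0}
    - {"hand": 30,"travel": [0,0,12],"spin": 0}
    - {"hand": 30,"travel": [0,0,8],"spin": 0}
    - {"hand": 30,"travel": [0,0,0],"spin": 0}

```text
t: 22.37
eef_pos: [0.6007, 0.1845, 0.1429]
ee_rot: [-0.449, 0.853, -0.108, 0.243]
force: [-0.8, -0.1, -0.6]
opening: 0.0299
```

```bash
python3 stud.py  33,-1,22
python3 - <<'E'
from h import *
import pickle
p=snap('wrist','w22.png');pickle.dump(p,open('w22.pkl','wb'))
E
```

```text
22.37 TCP face mm [27.2 -1.9 38.5] jaw ang -0.986 => wing 0.585 jaw z -0.041 toolz [ 0.083  0.05  -0.995] F face [-1.  -0.1 -0.2] open 0.0299 j [0.1, 0.04, -0.6, 2.08, 0.44, 0.58, 1.72]
33,-1,22 tool mm [-2.5 -3.7 16.9]
```

View pics/w22.png

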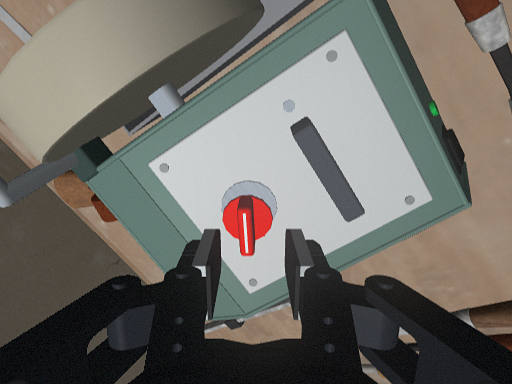

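step_arm:
  plan:
    - {"hand": 30,"travel": [-1.5,-2.5,6],"spin": 0}
    - {"hand": 30,"travel": [-1,-1.5,6],"spin": 0}
    - {"hand": 30,"travel": [0,0,4],"spin": 0}
    - {"hand": 30,"travel": [0,0,0],"spin": 0}

```text
t: 22.75
eef_pos: [0.6129, 0.1854, 0.1327]
ee_rot: [-0.448, 0.853, -0.108, 0.244]
force: [-1.1, -0.7, 0.0]
opening: 0.0299
```

```bash
python3 stud.py  33,-1,22
python3 - <<'E'
from h import *
import pickle
p=snap('wrist','w23.png');pickle.dump(p,open('w23.pkl','wb'))
E
```

```text
22.75 TCP face mm [33.6 -0.7 24. ] jaw ang -0.983 => wing 0.588 jaw z -0.043 toolz [ 0.084  0.05  -0.995] F face [-0.9 -0.8  0.5] open 0.0299 j [0.09, 0.08, -0.59, 2.07, 0.49, 0.57, 1.68]
33,-1,22 tool mm [0.8 0.4 1.9]
```

View pics/w23.png

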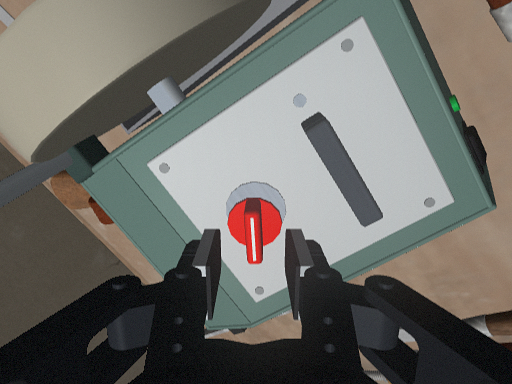

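step_arm:
  plan:
    - {"hand": 30,"travel": [0,0,5],"spin": 0}
    - {"hand": 30,"travel": [0,0,5],"spin": 0}
    - {"hand": 20,"travel": [0,0,0],"spin": 0}
    - {"hand": 12,"travel": [0,0,0],"spin": 0}
    - {"hand": 12,"travel": [0,0,0],"spin": 0}
    - {"hand": 12,"travel": [0,0,0],"spin": 0}

```text
t: 23.3
eef_pos: [0.6184, 0.1862, 0.1238]
ee_rot: [-0.448, 0.853, -0.108, 0.244]
force: [0.7, -0.8, 0.2]
opening: 0.0118
```

```bash
python3 stud.py  33,-1,22
python3 - <<'E'
from h import *
import pickle
p=snap('wrist','w24.png');pickle.dump(p,open('w24.pkl','wb'))
a=cv2.imread('pics/w24.png')[150:330,150:370]; cv2.imwrite('pics/w24z.png',cv2.resize(a,None,fx=3.3,fy=3.3,interpolation=cv2.INTER_CUBIC))
E
```

```text
23.3 TCP face mm [34.7  0.3 13.6] jaw ang -0.983 => wing 0.587 jaw z -0.043 toolz [ 0.085  0.05  -0.995] F face [ 0.8 -0.8 -0.1] open 0.0118 j [0.08, 0.1, -0.59, 2.06, 0.53, 0.55, 1.65]
33,-1,22 tool mm [ 1.3  0.3 -8.6]
```

View pics/w24z.png

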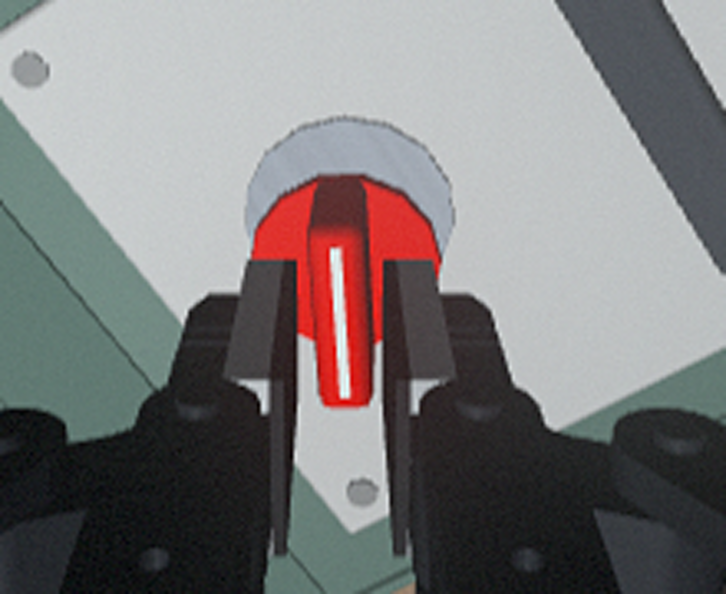

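step_arm:
  plan:
    - {"hand": 2,"travel": [0,0,0],"spin": 0}
    - {"hand": 2,"travel": [0,0,0],"spin": 0}
    - {"hand": 2,"travel": [0,0,0],"spin": 0}
    - {"hand": 2,"travel": [0,0,0],"spin": -0.09}
    - {"hand": 2,"travel": [0,0,0],"spin": -0.09}
    - {"hand": 2,"travel": [0,0,0],"spin": -0.06}
    - {"hand": 2,"travel": [0,0,0],"spin": 0}
  grip_force: 35

```text
t: 23.93
eef_pos: [0.6182, 0.1862, 0.124]
ee_rot: [-0.551, 0.791, -0.137, 0.229]
force: [0.9, -0.1, -1.2]
opening: 0.0054
```

```bash
cat >> stud.py <<'E'
print('10mm along face -z in tool',(M.inv().apply(Rf.apply([0,0,-10]))).round(1))
E
python3 stud.py
python3 - <<'E'
from h import *
import pickle
p=snap('wrist','w25.png');pickle.dump(p,open('w25.pkl','wb'))
a=cv2.imread('pics/w25.png')[150:330,150:370]; cv2.imwrite('pics/w25z.png',cv2.resize(a,None,fx=3.3,fy=3.3,interpolation=cv2.INTER_CUBIC))
E
```

```text
23.93 TCP face mm [34.6  0.3 13.8] jaw ang -1.233 => wing 0.338 jaw z -0.064 toolz [ 0.085  0.051 -0.995] F face [ 0.3 -0.1 -1.4] open 0.0054 j [0.1, 0.1, -0.61, 2.06, 0.53, 0.55, 1.9]
10mm along face -z in tool [ 0.8  0.6 10. ]
```

View pics/w25z.png

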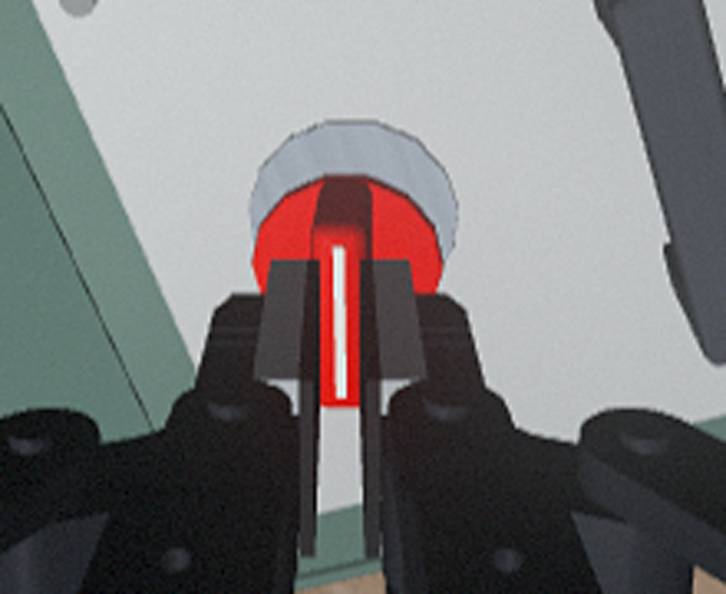

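step_arm:
  plan:
    - {"hand": 2,"travel": [0.3,0.2,4],"spin": 0}
    - {"hand": 2,"travel": [0.3,0.2,4],"spin": 0}
    - {"hand": 2,"travel": [0.3,0.2,4],"spin": 0}
  grip_force: 45

```text
t: 24.23
eef_pos: [0.6236, 0.1861, 0.1134]
ee_rot: [-0.547, 0.793, -0.137, 0.23]
force: [-6.0, -1.9, 4.9]
opening: 0.0049
```

```bash
python3 stud.py
```

```text
24.23 TCP face mm [34.8  0.4  1.9] jaw ang -1.224 => wing 0.347 jaw z -0.064 toolz [ 0.086  0.05  -0.995] F face [-3.2 -2.1  7. ] open 0.0049 j [0.09, 0.13, -0.6, 2.06, 0.58, 0.54, 1.86]
10mm along face -z in tool [ 0.8  0.6 10. ]
```

step_arm:
  plan:
    - {"hand": 2,"travel": [0.2,0.1,2.5],"spin": 0}
    - {"hand": 2,"travel": [0.1,0.1,1.5],"spin": 0}

```text
t: 24.4
eef_pos: [0.6257, 0.1863, 0.1104]
ee_rot: [-0.546, 0.794, -0.137, 0.23]
force: [-37.1, -8.2, 42.4]
opening: 0.0049
```

```bash
python3 stud.py
```

```text
24.4 TCP face mm [35.4  0.7 -1.7] jaw ang -1.222 => wing 0.349 jaw z -0.065 toolz [ 0.087  0.049 -0.995] F face [-14.5  -9.3  54.2] open 0.0049 j [0.08, 0.14, -0.6, 2.06, 0.59, 0.54, 1.84]
10mm along face -z in tool [ 0.8  0.6 10. ]
```

step_arm:
  plan:
    - {"hand": 2,"travel": [0,0,-0.8],"spin": 0}
    - {"hand": 2,"travel": [0,0,0],"spin": 0.06}
    - {"hand": 2,"travel": [0,0,0],"spin": 0.12}
    - {"hand": 2,"travel": [0,0,0],"spin": 0.12}

```text
t: 24.73
eef_pos: [0.6248, 0.1858, 0.1113]
ee_rot: [-0.417, 0.869, -0.101, 0.248]
force: [-6.1, -1.3, 6.5]
opening: 0.0049
```

```bash
python3 stud.py; python3 st.py | tail -1
```

```text
24.73 TCP face mm [34.9  0.2 -0.4] jaw ang -0.911 => wing 0.66 jaw z -0.041 toolz [ 0.087  0.046 -0.995] F face [-2.6 -1.5  8.5] open 0.0049 j [0.05, 0.13, -0.56, 2.06, 0.58, 0.54, 1.53]
10mm along face -z in tool [ 0.9  0.4 10. ]
tilt 31.04 side 0.031 jaw yaw 0.8167 jaw z -0.383
```

step_arm:
  plan:
    - {"hand": 2,"travel": [0,0,0],"spin": 0.12}
    - {"hand": 2,"travel": [0,0,0],"spin": 0.12}
    - {"hand": 2,"travel": [0,0,0],"spin": 0.12}
    - {"hand": 2,"travel": [0,0,0.1],"spin": 0.12}
    - {"hand": 2,"travel": [0,0,0],"spin": 0.12}

```text
t: 25.15
eef_pos: [0.625, 0.1856, 0.1111]
ee_rot: [-0.129, 0.955, -0.021, 0.267]
force: [-6.6, -1.4, 6.2]
opening: 0.0051
```

```bash
python3 stud.py
python3 - <<'E'
from h import *
import pickle
p=snap('wrist','w26.png')
a=cv2.imread('pics/w26.png')[150:330,150:370]; cv2.imwrite('pics/w26z.png',cv2.resize(a,None,fx=3.3,fy=3.3,interpolation=cv2.INTER_CUBIC))
E
```

```text
25.15 TCP face mm [35.  -0.1 -0.8] jaw ang -0.288 => wing 1.283 jaw z 0.017 toolz [ 0.087  0.044 -0.995] F face [-3.2 -1.6  8.4] open 0.0051 j [-0.01, 0.12, -0.5, 2.07, 0.57, 0.53, 0.91]
10mm along face -z in tool [ 1.  -0.2 10. ]
```

View pics/w26z.png

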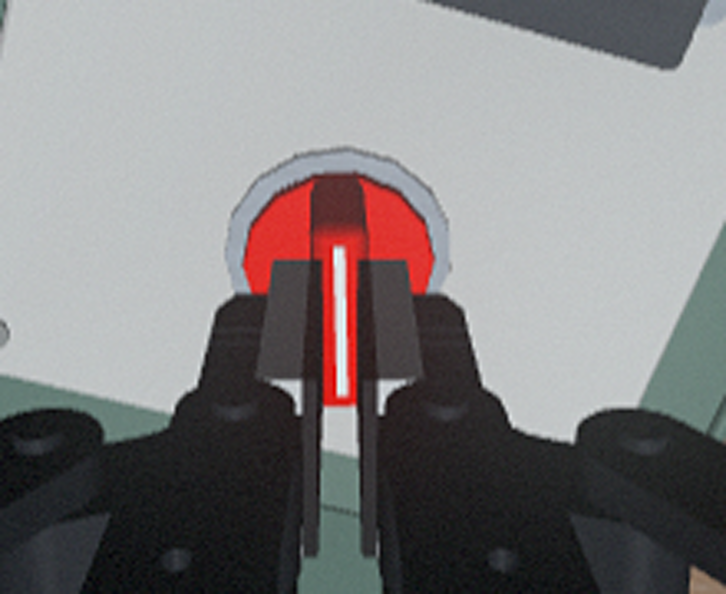

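step_arm:
  plan:
    - {"hand": 2,"travel": [0,0,0],"spin": 0.12}
    - {"hand": 2,"travel": [0,0,0],"spin": 0.12}
    - {"hand": 2,"travel": [0,0,0],"spin": 0.12}

```text
t: 25.45
eef_pos: [0.6251, 0.1854, 0.111]
ee_rot: [0.05, 0.962, 0.028, 0.267]
force: [-6.4, -1.6, 7.0]
opening: 0.0053
```

```bash
python3 stud.py; python3 -c "
from h import *
s=ctrl.sense();print(R.from_quat(s['ee_rot']).inv().apply(s['ft_torque']))"
```

```text
25.45 TCP face mm [35.  -0.3 -0.9] jaw ang 0.082 => wing 1.652 jaw z 0.05 toolz [ 0.088  0.043 -0.995] F face [-2.6 -1.8  9.1] open 0.0053 j [-0.04, 0.12, -0.47, 2.07, 0.57, 0.53, 0.55]
10mm along face -z in tool [ 0.8 -0.5 10. ]
[ 0.53197417  1.09652536 -0.0414988 ]
```

step_arm:
  plan:
    - {"hand": 2,"travel": [0,0,0],"spin": 0.1}
    - {"hand": 2,"travel": [0,0,0],"spin": 0.08}

```text
t: 25.62
eef_pos: [0.625, 0.1853, 0.1109]
ee_rot: [0.143, 0.953, 0.053, 0.263]
force: [-6.7, -1.1, 7.0]
opening: 0.0051
```

```bash
cat >> stud.py <<'E'
print('tool torque',M.inv().apply(s['ft_torque']).round(2))
E
python3 stud.py
```

```text
25.62 TCP face mm [35.  -0.4 -0.9] jaw ang 0.276 => wing 1.847 jaw z 0.064 toolz [ 0.088  0.042 -0.995] F face [-3.  -1.3  9.2] open 0.0051 j [-0.06, 0.12, -0.45, 2.07, 0.56, 0.53, 0.35]
10mm along face -z in tool [ 0.7 -0.6 10. ]
tool torque [ 0.7   1.   -0.01]
```

step_arm:
  plan:
    - {"hand": 2,"travel": [0,0,-3],"spin": 0}
    - {"hand": 2,"travel": [0,0,-3],"spin": 0}
    - {"hand": 2,"travel": [0,0,-2],"spin": 0}
    - {"hand": 2,"travel": [0,0,0],"spin": 0}

```text
t: 25.95
eef_pos: [0.6217, 0.1853, 0.1173]
ee_rot: [0.148, 0.952, 0.055, 0.263]
force: [2.5, 1.4, -2.5]
opening: 0.0051
```

```bash
python3 stud.py
```

```text
25.95 TCP face mm [34.8 -0.5  6.3] jaw ang 0.287 => wing 1.858 jaw z 0.065 toolz [ 0.088  0.042 -0.995] F face [ 1.1  1.5 -3.3] open 0.0051 j [-0.05, 0.1, -0.45, 2.07, 0.54, 0.54, 0.36]
10mm along face -z in tool [ 0.7 -0.7 10. ]
tool torque [ 0.04  0.29 -0.06]
```

step_arm:
  plan:
    - {"hand": 12,"travel": [0,0,0],"spin": 0}
    - {"hand": 25,"travel": [0,0,0],"spin": 0}
    - {"hand": 30,"travel": [0,0,0],"spin": 0}
    - {"hand": 30,"travel": [0,0,-10],"spin": 0}
    - {"hand": 30,"travel": [0,0,-20],"spin": 0}
    - {"hand": 30,"travel": [0,0,-25],"spin": 0}
    - {"hand": 30,"travel": [0,0,-25],"spin": 0}
    - {"hand": 30,"travel": [0,0,-10],"spin": 0}
    - {"hand": 30,"travel": [0,0,0],"spin": 0}

```text
t: 26.7
eef_pos: [0.5735, 0.1823, 0.1938]
ee_rot: [0.15, 0.952, 0.055, 0.261]
force: [0.9, -0.3, -0.6]
opening: 0.03
```

```bash
python3 stud.py
python3 - <<'E'
from h import *
import pickle
p=snap('wrist','w27.png');pickle.dump(p,open('w27.pkl','wb'))
from a16 import Rf,F
print((proj(p,Rf.apply([[-.068,-.058,.004],[-.068,.058,.004],[.07,.058,.004],[.07,-.058,.004],[.032,0,.0325],[.032,0,.04]])+F)).round(1).tolist())
p=snap('scene','s27.png'); a=p['frame'][100:300,150:370];  cv2.imwrite('pics/s27z.png',cv2.resize(a,None,fx=3,fy=3,interpolation=cv2.INTER_CUBIC)[:,:,::-1])
E
```

```text
26.7 TCP face mm [25.1 -4.9 96.2] jaw ang 0.291 => wing 1.862 jaw z 0.064 toolz [ 0.084  0.041 -0.996] F face [ 0.6 -0.3 -1. ] open 0.03 j [-0.03, -0.09, -0.47, 2.07, 0.31, 0.68, 0.55]
10mm along face -z in tool [ 0.7 -0.6 10. ]
tool torque [0.16 0.49 0.02]
[[136.4, 78.5], [293.1, 28.1], [333.3, 202.4], [201.9, 241.7], [257.0, 194.0], [257.8, 197.8]]
```

View pics/w27.png

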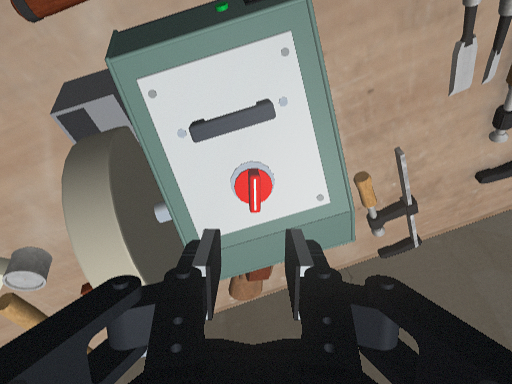

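View pics/s27z.png

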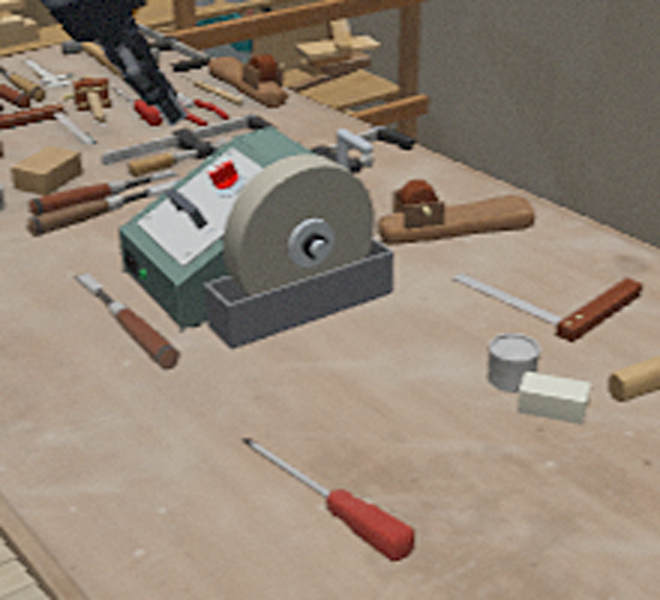

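Run:
```python
import cv2
a=cv2.imread('pics/w27.png')[20:260,120:350]; cv2.imwrite('pics/w27z.png',cv2.resize(a,None,fx=2.5,fy=2.5,interpolation=cv2.INTER_CUBIC))
```

```text
(no output)
```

View pics/w27z.png

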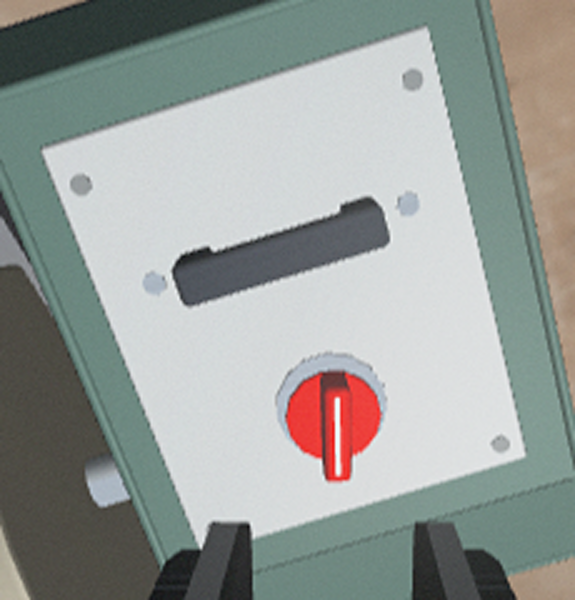

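Run:
```python
from a16 import *
z=lambda a,b:(120+a/2.5,20+b/2.5)
p=pickle.load(open('w27.pkl','rb'))
go(p,['pl','pr','br','bl'],[z(42,150),z(428,28),z(525,455),z(198,548)])
def onface(uv,zz):
    o,d=ray(p,uv); o=Rf.inv().apply(o-F); d=Rf.inv().apply(d); return o+d*(zz-o[2])/d[2]
for u in [(42,150),(428,28),(525,455),(198,548)]: print((onface(z(*u),.004)*1000).round(1))
a,b=onface(z(338,398),.0325),onface(z(338,475),.0325);d=b-a;print('wing',np.arctan2(d[0],d[1]),(a+b)/2)
```

```text
in face mm [ 0.9 -1.7 -4.5] rot zyx deg [-0.4  0.8  0.8] [-0.2 -0.5 -0.1 -0.  -0.6  0.5  1.   0.1]
rim pred [[146.1, 82.6], [287.6, 37.2]]
[-67.  -58.2   4. ]
[-66.5  56.3   4. ]
[68.8 55.4  4. ]
[ 67.  -59.3   4. ]
wing 1.8586154420235135 [ 0.03220232 -0.00142744  0.0325    ]
```

```bash
python3 -c "
from h import *
print(ctrl.hand_in()); print(ctrl.sense()['t'])"
```

```text
the job is handed in; nothing more can be done
None
the job is handed in; nothing more can be done
```

The cover is back on the grinder with its stud locked, and the job was handed in at about 27 s. It reported no verdict.

**What I did**
- The moves cannot tilt the tool directly. I pushed the arm past its reach limit until the tool leaned about 30°, close to the slope's 26°.
- I gripped the handle by its ends and let the cover swing flat against the face. The first lowering caught on the upper edge of the opening. I shifted the cover about 6 mm down the slope and let go, then gripped again and slid it down until it stopped on the hooks.
- I turned the stud from about 0.55 to 0.34 rad to match the slot, which I had seen at about 0.33 rad. I pushed it fully in, turned it clockwise to about 1.86 rad, let it spring back and released it.

**Last checks**
- **Stud:** it came back 7.5 mm short of full out and held there against a slight pull, which matches the locked reading. In the picture the wing sits at about 1.86 rad.
- **Cover position:** from the last picture it sits within about 1 mm along the slope, about 1.5 mm to the right, and under 1° off straight.
- **Flatness:** this camera fit gave 4.5 mm below the face, outside the 2.5 mm limit. I believe that is camera depth error, because the stud's travel and lock fit a cover lying flat, but I did not measure flatness any other way.
- **Other things:** in the last scene picture the chisel, screwdriver, tin and wax looked to be where they started; I did not measure them.
- **Force:** pushing the stud in briefly reached about 57 N at the wrist (limit 120 N), and I backed off straight away.

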